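Fit hold-down studs on the soldering turntable

ROBOT

A 6-joint arm with a two-finger parallel gripper is mounted at the origin on the work surface. World frame = base frame: x ahead of the robot, y to its left, z up, the work surface at z = 0. Lengths are in mm, angles in rad, forces in N, time in s.
With the tool pointing down it reaches from about 350 to 975 mm from the base axis. Payload 7.1 kg.
Tool frame: the origin (TCP) lies on the mounting face of the last link; the fingertips stand 182 mm ahead of it and the grasp point (between the pads) lies 163 mm ahead of it (ctrl.tcp_to_tips is the distance from the TCP to the fingertips, in mm); z points along the fingers, y is the direction in which the jaws open and shut (so a half turn about z gives the same grasp; the last joint's range is limited). The gripper opens to 88 mm and grips with 3 to 60 N. Pads are 20 mm wide; open, the fingers measure 115 mm over their backs; the gripper's body (75 mm by 178 mm) begins 61 mm behind the grasp point.
Start: joints at [-1.264, 0.423, 1.63, -0, 1.089, -0.019], TCP at [200.059, -592.1, 404.675] pointing down, gripper open.
Joint ranges: [-3, 3], [-0.9, 2.11], [0.09, 2.58], [-1.31, 4.45], [0.11, 2.69], [-2.54, 2.54]. Speed limits (rad/s): [2.39, 2.39, 3.01, 3.14, 3.14, 3.14].

INTERFACE

Orientations are given as a rotation vector (axis times angle).
In Python, from workcell import ctrl gives the robot as it stands. The module is installed in compiled form; this text tells all that it offers.
- The arm moves only by the tool send_rows, never from a script. Its argument "commands" is a list of rows, each an object with "translation": the shift along the world's x, y, z normalised to -1 to 1, where 1 is 0.1 m, a list of three; "twist": the turn, a rotation vector about the world's x, y, z normalised to -1 to 1, where 1 is 0.5 rad, a list of three. A call has exactly 10 rows; each row is the pose to reach, as a shift and turn from the pose commanded when the call began; what a row does not reach only later rows make up. A row lasts 1/10 s, in which the tool goes at most 50 mm and 8.59 degrees, less where a joint would pass 70% of its speed; a pose out of reach is approached as far as the arm can. A call with a number of a shift or a turn outside -1 to 1 is refused whole. A call with a gripper value outside its range is refused whole. "grip" is the closure, from -1 (fully open) to 1 (shut), set as the call begins (left out, the last holds). The fingers move at their own pace and stop on an object; the grip force is fixed at half the most. Time passes only in rows, so rows that repeat a pose let the fingers close, or fill a call up. It gives the time, the measured TCP pose, the force and the opening at its end, in the units of the state.
- ctrl.get_obs(): the state, without advancing time (a new reading comes with each control period).
- ctrl.get_image(name): name is "side" or "top"; returns a dict with "img" (480x640x3 uint8, red, green, blue), "intrinsics" (3x3 intrinsics, pixels), "cam_to_world" (4x4, takes a point from camera to world coordinates). Camera axes: x right, y down, z forward; pixel columns grow to the right and rows downward; lengths in mm; the calibration is good to about 2 mm. A picture is of the moment at which its call begins. There is no depth.
- ctrl.close_job(): hands the job in, once; it reports no verdict.
The state is a dict: "t": time; "qpos": joint angles; "qvel": joint speeds; "joint_torque": joint torques, N m; "ee_pos": TCP position; "orientation": TCP orientation; "ft_force": force on the tool from outside, world axes, zero at the start; "moment": the same for the moment, N m; "width": finger opening in mm.
Only numpy, scipy, OpenCV 4.12 (cv2) and the standard library are available. Lean on these libraries where they do the work, as an engineer would, in place of code of your own. Each camera call takes 0.05 s, during which the arm holds its last target. There are 200 camera calls.

TASK

Turn the soldering turntable one click anticlockwise (seen from above) so that its slotted rail faces the robot, then fit every right-size T-headed stud you find on the bench into the rail: head in lengthways through the slot until the collar sits fully down on the rail, then a quarter turn so that the head lies squarely across under both lips; anywhere along the slot will do. Leave the wrong-size studs (head too wide for the slot, or too short to catch both lips) and the other things standing where they are. When all are in, turn the table one more click anticlockwise, ready for soldering, with the studs still locked.

Things in the scene. Friction and masses are not known exactly. Their poses are not given: they have to be found in the camera images.
- turntable (a joint): Angle (rad) of the turntable board, growing anticlockwise seen from above; clicks at every pi/2. Starts clicked at 0, rail on the robot's left (foot yaw up to 0.2 rad either way); pi/2: rail nearest the robot; pi: rail on the right. The detent (at most 0.3 N m) pulls into the nearest click from up to 0.6 rad away and settles in about 1 s.
- centre (a point): Centre of the turntable: on its axis, at the top face of the square plywood board (270 x 270 mm, 14 mm thick, top 36 mm above the bench). x, y turn with the board. A stained-glass panel 150 x 120 x 6 mm lies fixed flat on the board beside the rail.
- rail_mid (a point): Slot centre of the aluminium rail along one edge of the board, 100 mm from the axis, at the lips' top, 56 mm above the bench. x along the slot, y across it (away from the axis), z up. Rail 250 mm long, ends closed, 60 wide, 20 high; slot 22 wide; lips 4 thick; channel below 54 wide, 13 deep. A home stud hangs by its collar, origin 16 mm below this point. Holds four studs 62 mm apart.
- peg_1 (a point): Top centre of a plain upright round steel peg, 18 mm diameter, 50 mm tall, on a corner of the board away from the rail, 141 mm from the axis, for turning the board by. Its foot is at the board's top, its top 86 mm above the bench. At joint 0 it stands on the robot's side, right of the axis.
- peg_2 (a point): Top centre of the other turning peg, the same as peg_1, on the next corner. At joint 0 it stands on the far side, right of the axis; at joint pi/2 on the far side, left of the axis.
- stud_a: T-headed steel stud, black grip bar, stands upright on its head on the bench; 49 mm tall, 90 g. From below: flat head 44 (x) x 18 (y) x 8 mm thick; stem 12 mm dia. to 16 mm; collar 28 mm dia., 16 to 21 mm; grip bar 30 (x) x 12 mm (y), 21 to 49 mm. Origin: centre of the head's underside; x along head and bar, z up. RIGHT SIZE. None if absent.
- stud_b: T-headed steel stud, black grip bar, stands upright on its head on the bench; 49 mm tall, 90 g. From below: flat head 44 (x) x 18 (y) x 8 mm thick; stem 12 mm dia. to 16 mm; collar 28 mm dia., 16 to 21 mm; grip bar 30 (x) x 12 mm (y), 21 to 49 mm. Origin: centre of the head's underside; x along head and bar, z up. RIGHT SIZE. None if absent.
- stud_c: T-headed steel stud, black grip bar, stands upright on its head on the bench; 49 mm tall, 90 g. From below: flat head 44 (x) x 18 (y) x 8 mm thick; stem 12 mm dia. to 16 mm; collar 28 mm dia., 16 to 21 mm; grip bar 30 (x) x 12 mm (y), 21 to 49 mm. Origin: centre of the head's underside; x along head and bar, z up. RIGHT SIZE. None if absent.
- stud_d: T-headed steel stud, black grip bar, stands upright on its head on the bench; 49 mm tall, 90 g. From below: flat head 44 (x) x 18 (y) x 8 mm thick; stem 12 mm dia. to 16 mm; collar 28 mm dia., 16 to 21 mm; grip bar 30 (x) x 12 mm (y), 21 to 49 mm. Origin: centre of the head's underside; x along head and bar, z up. RIGHT SIZE. None if absent.
- wide_stud: T-headed steel stud, black grip bar, stands upright on its head on the bench; 49 mm tall, 90 g. From below: flat head 44 (x) x 30 (y) x 8 mm thick; stem 12 mm dia. to 16 mm; collar 28 mm dia., 16 to 21 mm; grip bar 30 (x) x 12 mm (y), 21 to 49 mm. Origin: centre of the head's underside; x along head and bar, z up. WRONG SIZE: too wide for the slot. None if absent.
- short_stud_1: T-headed steel stud, black grip bar, stands upright on its head on the bench; 49 mm tall, 90 g. From below: flat head 20 (x) x 18 (y, hidden under the collar) x 8 mm thick; stem 12 mm dia. to 16 mm; collar 28 mm dia., 16 to 21 mm; grip bar 30 (x) x 12 mm (y), 21 to 49 mm. Origin: centre of the head's underside; x along head and bar, z up. WRONG SIZE: too short. None if absent.
- short_stud_2: T-headed steel stud, black grip bar, stands upright on its head on the bench; 49 mm tall, 90 g. From below: flat head 20 (x) x 18 (y, hidden under the collar) x 8 mm thick; stem 12 mm dia. to 16 mm; collar 28 mm dia., 16 to 21 mm; grip bar 30 (x) x 12 mm (y), 21 to 49 mm. Origin: centre of the head's underside; x along head and bar, z up. WRONG SIZE: too short. None if absent.
- solder_spool: Bystander: blue spool of solder, 60 mm diameter, 40 mm high, standing on the bench; origin at the centre of its underside.
- flux: Bystander: white flux bottle, 44 mm diameter, 85 mm high; origin at the centre of its underside.
Things that resemble listed ones, but are neither listed nor needed, are in the scene too. What is shaped like the stud_c but red is not meant.

How it is judged:
By the outcome, as a careful person would: the job done as asked, in the order asked, and still so for the second after the job is handed in, with the robot touching nothing.
Of stud_a, stud_b, stud_c, stud_d only 3 to 4 are there at a start; the rules pass over those that are not, and their reading is None.
Of wide_stud, short_stud_1, short_stud_2 only 1 to 3 are there at a start; the rules pass over those that are not, and their reading is None.
At some moment in a run one of stud_a, stud_b, stud_c, stud_d may be knocked a few centimetres aside while the robot is not near it.
It also fails if it takes over 210 s, if anything falls off the work surface, if the arm or the gripper's body presses on something with over 40 N, if the wrist force passes 120 N, or if a joint passes its speed limit or range.

## Working session

There is one attempt and no reset: what is moved stays moved. The work goes in short steps, Python scripts to look and compute and a tool call to move; the robot and the scene stay as the last step left them, time stands still between calls to the robot, and variables do not carry over. Pictures are saved under pics/ and viewed, about 12 in all and at most 16, crops included, and the job is handed in when it is done.

Besides the shell and the picture viewer there is one more tool, called after "Emit:" by a JSON object that holds its "method" and its "body", one argument or row to a line. send_rows: Moves the arm, as the interface text tells. Its arguments: {"type":"object","properties":{"commands":{"type":"array","items":{"type":"object","properties":{"translation":{"type":"array","items":{"type":"number"}},"twist":{"type":"array","items":{"type":"number"}}}}},"grip":{"type":"number"}},"required":["commands"]}

```bash
mkdir -p pics; cat > h.py <<'E'
import numpy as np, cv2
from workcell import ctrl
def snap(name,fn=None):
    d=ctrl.get_image(name); im=np.array(d["img"])
    if fn: cv2.imwrite("pics/"+fn,im[:,:,::-1])
    return im,np.array(d["intrinsics"],float),np.array(d["cam_to_world"],float)
def ray(K,T,u,v,z):
    d=T[:3,:3]@np.linalg.solve(K,[u,v,1.]); c=T[:3,3]
    return c+d*(z-c[2])/d[2]
def proj(K,T,p):
    q=np.linalg.inv(T)@np.append(p,1); q=K@q[:3]; return q[:2]/q[2]
E
python3 - <<'E'
from h import *
for n in("top","side"):
    im,K,T=snap(n,n+"0.png"); np.savez(n+"0.npz",im=im,K=K,T=T); print(n,K.round(1).tolist(),T.round(2).tolist())
print(ctrl.get_obs(), ctrl.tcp_to_tips)
E
```

```text
top [[438.7, 0.0, 322.3], [0.0, 438.7, 246.1], [0.0, 0.0, 1.0]] [[-0.01, -0.99, 0.11, 449.4], [-1.0, 0.01, 0.0, -62.1], [-0.0, -0.11, -0.99, 1022.04], [0.0, 0.0, 0.0, 1.0]]
side [[512.2, 0.0, 319.3], [0.0, 512.2, 241.5], [0.0, 0.0, 1.0]] [[0.99, -0.04, 0.1, 453.73], [-0.1, -0.59, 0.8, -808.76], [0.02, -0.81, -0.59, 588.75], [0.0, 0.0, 0.0, 1.0]]
{'t': 0.1, 'qpos': array([-1.26399258e+00,  4.23789141e-01,  1.63058693e+00, -6.32048552e-05,
        1.08862319e+00, -1.90268933e-02]), 'qvel': array([-8.22042453e-04,  9.78903771e-05, -2.96615546e-03,  7.98969574e-04,
       -1.35828206e-04,  7.84205454e-05]), 'joint_torque': array([ 6.15306290e-04, -5.45609844e+01, -2.74324411e+01,  6.44266116e-02,
        1.88435800e-02, -7.65594137e-06]), 'ee_pos': array([ 199.9878388 , -591.88245178,  403.97429484]), 'orientation': array([-3.09862043e+00, -5.09373513e-01,  4.03668288e-04]), 'ft_force': array([ 0.05921979,  0.04025713, -0.03809325]), 'moment': array([-0.00379484, -0.02413971, -0.00163828]), 'width': 87.77477151298149} 182.0
```

View pics/top0.png

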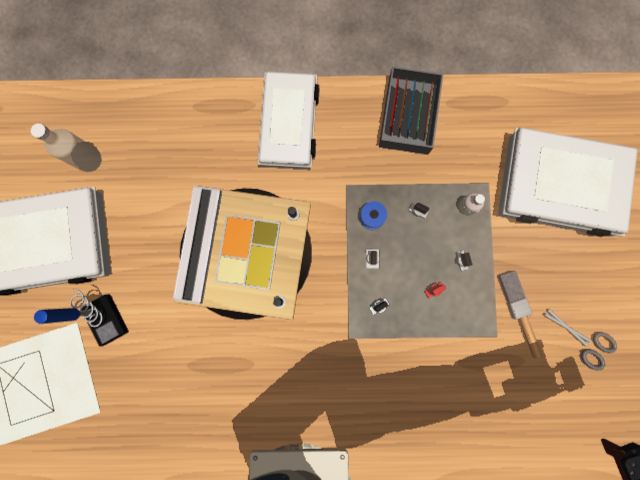

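View pics/side0.png

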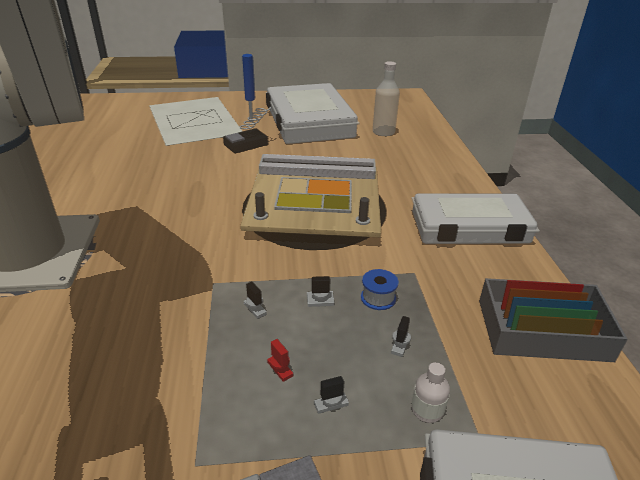

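Top view: turntable around (245,253), rail at left (198,245), pegs (293,213) and (278,302). There are four black-barred studs: (421,210), (372,259), (380,306) and (464,260). A red lookalike is at (435,290), the spool at (374,215) and the flux at (473,203). I'll enlarge the studs to judge head size.

```bash
python3 - <<'E'
from h import *
t=np.load("top0.npz");s=np.load("side0.npz")
row1=[];row2=[]
for u,v in[(421,210),(372,259),(380,306),(464,260)]:
    p=ray(t["K"],t["T"],u,v,30); a=proj(s["K"],s["T"],p); print((u,v),p.round(),a.round())
    b=a.round().astype(int)
    row1.append(cv2.resize(t["im"][v-20:v+20,u-20:u+20],(200,200),interpolation=cv2.INTER_CUBIC))
    row2.append(cv2.resize(s["im"][b[1]-30:b[1]+30,b[0]-30:b[0]+30],(200,200),interpolation=cv2.INTER_CUBIC))
cv2.imwrite("pics/studs.png",np.vstack([np.hstack(row1),np.hstack(row2)])[:,:,::-1])
E
```

```text
(421, 210) [ 639. -287.   30.] [399. 334.]
(372, 259) [ 528. -172.   30.] [317. 287.]
(380, 306) [ 423. -187.   30.] [253. 297.]
(464, 260) [ 523. -380.   30.] [329. 391.]
```

View pics/studs.png

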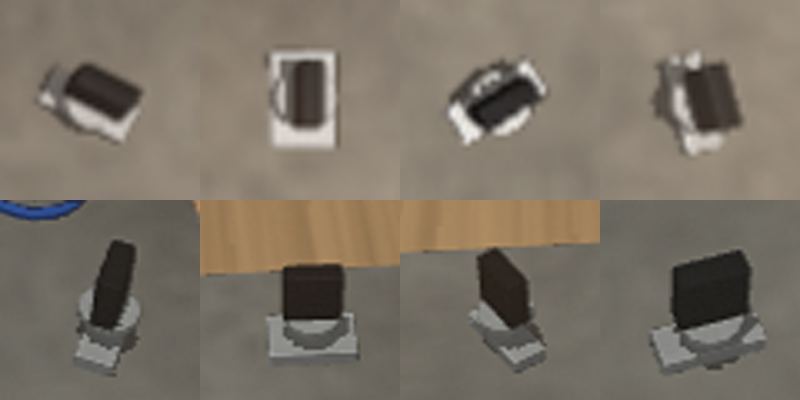

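Pixels (421,210), (380,306) and (464,260) have heads narrower than the collar and long, so they are right size. (372,259) is wide: its head extends beyond the collar, so it stays. Now I'll measure.

```bash
cat >> h.py <<'E'
def dark(im,u,v,r,th=75):
    u,v=int(round(u)),int(round(v)); y0,x0=max(v-r,0),max(u-r,0)
    w=im[y0:v+r,x0:u+r].astype(int)
    m=((w.max(2)<th)&(w.max(2)-w.min(2)<30)).astype(np.uint8)
    n,l,st,c=cv2.connectedComponentsWithStats(m)
    if n<2: return None
    d=[np.hypot(*(c[i]+[x0-u,y0-v]))-0.1*min(st[i,4],100) for i in range(1,n)]; i=1+int(np.argmin(d))
    pts=np.argwhere(l==i)[:,::-1]+[x0,y0]
    return pts.astype(float)
def blob(im,K,T,u,v,r,z,th=75):
    p=dark(im,u,v,r,th)
    if p is None: return None
    w=np.array([ray(K,T,a,b,z)[:2] for a,b in p])
    (c,s,a)=cv2.minAreaRect(w.astype(np.float32)); bx=cv2.boxPoints((c,s,a)); e=bx[1]-bx[0],bx[2]-bx[1]
    e=max(e,key=np.linalg.norm); return np.array(c),sorted(s),np.degrees(np.arctan2(e[1],e[0]))%180,len(p)
def tri(A,B):  # (K,T,uv) pairs -> midpoint of rays
    o=[];d=[]
    for K,T,uv in(A,B):
        x=T[:3,:3]@np.linalg.solve(K,[uv[0],uv[1],1]); d.append(x/np.linalg.norm(x)); o.append(T[:3,3])
    M=sum(np.eye(3)-np.outer(k,k) for k in d); return np.linalg.solve(M,sum((np.eye(3)-np.outer(k,k))@q for k,q in zip(d,o)))
def ctr(p):
    (c,s,a)=cv2.minAreaRect(p.astype(np.float32)); return np.array(c)
def goal(x,y,tip,jaw):
    "shift/twist in move units to TCP over x,y, tips at z=tip, jaw axis (deg)"
    o=ctrl.get_obs(); R=cv2.Rodrigues(np.array(o["orientation"]))[0]; j=np.degrees(np.arctan2(R[1,1],R[0,1]))
    dz=(jaw-j+90)%180-90
    print("tcp",o["ee_pos"].round(1),"tips z",round(o["ee_pos"][2]-182,1),"jaw",round(j,1),"q6",round(o["qpos"][5],2),"w",round(o["width"],1),"t",o["t"],"F",o["ft_force"].round(1))
    print(" shift/100:",((np.array([x,y,tip+182])-o["ee_pos"])/100).round(3)," twist/.5:",round(np.radians(dz)/.5,3), "tilt",R[:2,2].round(3))
E
python3 - <<'E'
from h import *
t=np.load("top0.npz");s=np.load("side0.npz")
tk=t["K"],t["T"];sk=s["K"],s["T"]
for n,a,z in[("A",(421,210),35),("W",(372,259),35),("C",(380,306),35),("D",(464,260),35)]:
    b=proj(*sk,ray(*tk,*a,30)); r1=blob(t["im"],*tk,*a,12,z); r2=blob(s["im"],*sk,*b,25,z)
    pt=tri((*tk,ctr(dark(t["im"],*a,12))),(*sk,ctr(dark(s["im"],*b,25))))
    print(n,r1[0].round(1),np.round(r1[1]),round(r1[2]),r1[3],"| side",r2[0].round(1),np.round(r2[1]),round(r2[2]),r2[3],"tri",pt.round(1))
P=[]
for n,a,b in[("p1",(278,302),(260,206)),("p2",(293,213),(364,210))]:
    r1=blob(t["im"],*tk,*a,12,61); pt=tri((*tk,ctr(dark(t["im"],*a,12))),(*sk,ctr(dark(s["im"],*b,20))))
    print(n,r1[0].round(1),np.round(r1[1]),"tri",pt.round(1)); P.append(r1[0])
d=P[1]-P[0];L=np.linalg.norm(d);u=d/L;perp=np.array([-u[1],u[0]])
print(L,"yaw",np.degrees(np.arctan2(-u[1],u[0]))*-1,"centre",(sum(P)/2+100*perp).round(1))
goal(600,-300,100,0)
E
```

```text
A [ 644.1 -285.7] [16. 30.] 62 93 | side [ 646.1 -281.6] [15. 56.] 64 246 tri [ 644.2 -285.2   37.7]
W [ 532.5 -173.8] [ 9. 27.] 179 63 | side [ 534.2 -170.1] [29. 41.] 85 291 tri [ 532.9 -173.6   37.7]
C [ 422.7 -186.5] [13. 30.] 119 79 | side [ 424.8 -188.9] [22. 67.] 98 272 tri [ 425.  -186.8   32.3]
D [ 524.8 -382.4] [18. 27.] 13 97 | side [ 526.3 -379.3] [31. 38.] 12 455 tri [ 525.4 -381.6   37.5]
p1 [436.1  38.2] [15. 17.] tri [436.9  37.8  64.2]
p2 [633.2   7.6] [14. 21.] tri [633.4   7.3  64.4]
199.4419962990286 yaw -8.802583893551155 centre [549.9 121.7]
tcp [ 200.  -591.9  404. ] tips z 222.0 jaw -71.3 q6 -0.02 w 87.8 t 0.1 F [ 0.1  0.  -0. ]
 shift/100: [ 4.     2.919 -1.22 ]  twist/.5: 2.49 tilt [-0.     0.001]
```

Emit:
{"method": "send_rows", "body": {
  "commands": [
    {"translation": [0.05, 0.1, 0], "twist": [0, 0, 0.06]},
    {"translation": [0.1, 0.2, 0], "twist": [0, 0, 0.12]},
    {"translation": [0.15, 0.3, 0], "twist": [0, 0, 0.18]},
    {"translation": [0.2, 0.4, 0], "twist": [0, 0, 0.24]},
    {"translation": [0.25, 0.5, 0], "twist": [0, 0, 0.3]},
    {"translation": [0.3, 0.6, 0], "twist": [0, 0, 0.36]},
    {"translation": [0.35, 0.7, 0], "twist": [0, 0, 0.42]},
    {"translation": [0.4, 0.8, 0], "twist": [0, 0, 0.48]},
    {"translation": [0.45, 0.9, 0], "twist": [0, 0, 0.54]},
    {"translation": [0.5, 1, 0], "twist": [0, 0, 0.6]}
  ],
  "grip": 0.1
}}

```text
t: 1.1
ee_pos: [250.5, -491.3, 404.7]
orientation: [2.988, 0.971, 0.0]
ft_force: [-0.5, -0.0, -0.5]
width: 39.6
```

Emit:
{"method": "send_rows", "body": {
  "commands": [
    {"translation": [0.05, 0.1, 0], "twist": [0, 0, 0]},
    {"translation": [0.1, 0.2, 0], "twist": [0, 0, 0]},
    {"translation": [0.15, 0.3, 0], "twist": [0, 0, 0]},
    {"translation": [0.2, 0.4, 0], "twist": [0, 0, 0]},
    {"translation": [0.25, 0.5, 0], "twist": [0, 0, 0]},
    {"translation": [0.3, 0.6, 0], "twist": [0, 0, 0]},
    {"translation": [0.35, 0.7, 0], "twist": [0, 0, 0]},
    {"translation": [0.4, 0.8, 0], "twist": [0, 0, 0]},
    {"translation": [0.45, 0.9, 0], "twist": [0, 0, 0]},
    {"translation": [0.5, 1, 0], "twist": [0, 0, 0]}
  ]
}}

```text
t: 2.1
ee_pos: [300.5, -391.3, 404.7]
orientation: [-2.989, -0.967, 0.0]
ft_force: [-0.2, 0.2, -0.5]
width: 39.3
```

Emit:
{"method": "send_rows", "body": {
  "commands": [
    {"translation": [0.05, 0.1, 0], "twist": [0, 0, 0]},
    {"translation": [0.1, 0.2, 0], "twist": [0, 0, 0]},
    {"translation": [0.15, 0.3, 0], "twist": [0, 0, 0]},
    {"translation": [0.2, 0.4, 0], "twist": [0, 0, 0]},
    {"translation": [0.25, 0.5, 0], "twist": [0, 0, 0]},
    {"translation": [0.3, 0.6, 0], "twist": [0, 0, 0]},
    {"translation": [0.35, 0.7, 0], "twist": [0, 0, 0]},
    {"translation": [0.4, 0.8, 0], "twist": [0, 0, 0]},
    {"translation": [0.45, 0.9, 0], "twist": [0, 0, 0]},
    {"translation": [0.5, 1, 0], "twist": [0, 0, 0]}
  ]
}}

```text
t: 3.1
ee_pos: [350.5, -291.3, 404.7]
orientation: [2.989, 0.967, 0.0]
ft_force: [0.7, -0.8, 1.0]
width: 39.6
```

Emit:
{"method": "send_rows", "body": {
  "commands": [
    {"translation": [0.05, 0.1, 0], "twist": [0, 0, 0]},
    {"translation": [0.1, 0.2, 0], "twist": [0, 0, 0]},
    {"translation": [0.15, 0.3, 0], "twist": [0, 0, 0]},
    {"translation": [0.2, 0.4, 0], "twist": [0, 0, 0]},
    {"translation": [0.25, 0.5, 0], "twist": [0, 0, 0]},
    {"translation": [0.3, 0.6, 0], "twist": [0, 0, 0]},
    {"translation": [0.35, 0.7, 0], "twist": [0, 0, 0]},
    {"translation": [0.4, 0.8, 0], "twist": [0, 0, 0]},
    {"translation": [0.45, 0.9, 0], "twist": [0, 0, 0]},
    {"translation": [0.5, 1, 0], "twist": [0, 0, 0]}
  ]
}}

```text
t: 4.1
ee_pos: [400.5, -191.3, 404.7]
orientation: [-2.989, -0.967, 0.0]
ft_force: [-0.2, -0.5, 0.3]
width: 39.3
```

Emit:
{"method": "send_rows", "body": {
  "commands": [
    {"translation": [0.05, 0.1, 0], "twist": [0, 0, 0]},
    {"translation": [0.1, 0.2, 0], "twist": [0, 0, 0]},
    {"translation": [0.15, 0.3, 0], "twist": [0, 0, 0]},
    {"translation": [0.2, 0.4, 0], "twist": [0, 0, 0]},
    {"translation": [0.25, 0.5, 0], "twist": [0, 0, 0]},
    {"translation": [0.3, 0.6, 0], "twist": [0, 0, 0]},
    {"translation": [0.35, 0.7, 0], "twist": [0, 0, 0]},
    {"translation": [0.36, 0.8, 0], "twist": [0, 0, 0]},
    {"translation": [0.36, 0.9, 0], "twist": [0, 0, 0]},
    {"translation": [0.36, 1, 0], "twist": [0, 0, 0]}
  ]
}}

```text
t: 5.1
ee_pos: [435.9, -91.3, 404.6]
orientation: [-2.989, -0.967, 0.0]
ft_force: [0.5, 0.3, -0.5]
width: 39.7
```

Emit:
{"method": "send_rows", "body": {
  "commands": [
    {"translation": [0, 0.1, -0.04], "twist": [0, 0, 0]},
    {"translation": [0, 0.2, -0.08], "twist": [0, 0, 0]},
    {"translation": [0, 0.3, -0.12], "twist": [0, 0, 0]},
    {"translation": [0, 0.4, -0.16], "twist": [0, 0, 0]},
    {"translation": [0, 0.5, -0.2], "twist": [0, 0, 0]},
    {"translation": [0, 0.6, -0.25], "twist": [0, 0, 0]},
    {"translation": [0, 0.7, -0.3], "twist": [0, 0, 0]},
    {"translation": [0, 0.8, -0.4], "twist": [0, 0, 0]},
    {"translation": [0, 0.9, -0.5], "twist": [0, 0, 0]},
    {"translation": [0, 1, -0.6], "twist": [0, 0, 0]}
  ]
}}

```text
t: 6.1
ee_pos: [435.9, 8.7, 343.7]
orientation: [-2.989, -0.967, 0.001]
ft_force: [-0.9, -0.2, -0.6]
width: 39.7
```

```bash
python3 -c "
from h import *
goal(436.5,38.3,52,-53.8)
snap('side','s1.png')"
```

```text
tcp [435.9   8.7 343.7] tips z 161.7 jaw -54.1 q6 0.94 w 39.7 t 6.1 F [-0.9 -0.2 -0.6]
 shift/100: [ 0.006  0.296 -1.097]  twist/.5: 0.012 tilt [-0. -0.]
```

Emit:
{"method": "send_rows", "body": {
  "commands": [
    {"translation": [0, 0.1, 0], "twist": [0, 0, 0]},
    {"translation": [0, 0.2, 0], "twist": [0, 0, 0]},
    {"translation": [0, 0.3, 0], "twist": [0, 0, 0]},
    {"translation": [0, 0.3, -0.1], "twist": [0, 0, 0]},
    {"translation": [0, 0.3, -0.25], "twist": [0, 0, 0]},
    {"translation": [0, 0.3, -0.4], "twist": [0, 0, 0]},
    {"translation": [0, 0.3, -0.55], "twist": [0, 0, 0]},
    {"translation": [0, 0.3, -0.7], "twist": [0, 0, 0]},
    {"translation": [0, 0.3, -0.85], "twist": [0, 0, 0]},
    {"translation": [0, 0.3, -1], "twist": [0, 0, 0]}
  ]
}}

```text
t: 7.15
ee_pos: [436.0, 37.8, 243.8]
orientation: [2.989, 0.967, 0.0]
ft_force: [-0.3, -0.1, 1.0]
width: 39.5
```

```bash
python3 -c "
from h import *
for c in range(3):
    a=np.radians(-143.8)+.5*c+np.linspace(0,.5,11); p=1.41*np.c_[np.cos(a),np.sin(a)]; print((p-p[0])[1:].round(2).tolist())
goal(436.5,38.3,52,-53.8)"
```

```text
[[0.04, -0.06], [0.09, -0.11], [0.14, -0.16], [0.19, -0.21], [0.24, -0.26], [0.3, -0.3], [0.35, -0.34], [0.41, -0.38], [0.48, -0.41], [0.54, -0.44]]
[[0.06, -0.03], [0.13, -0.05], [0.2, -0.08], [0.27, -0.09], [0.33, -0.11], [0.4, -0.12], [0.47, -0.13], [0.54, -0.13], [0.61, -0.13], [0.69, -0.13]]
[[0.07, 0.01], [0.14, 0.02], [0.21, 0.03], [0.28, 0.05], [0.35, 0.07], [0.41, 0.09], [0.48, 0.11], [0.54, 0.14], [0.6, 0.18], [0.66, 0.21]]
tcp [436.   37.8 243.8] tips z 61.8 jaw -54.1 q6 1.0 w 39.5 t 7.15 F [-0.3 -0.1  1. ]
 shift/100: [ 0.005  0.005 -0.098]  twist/.5: 0.012 tilt [ 0. -0.]
```

Emit:
{"method": "send_rows", "body": {
  "commands": [
    {"translation": [0.04, -0.06, 0], "twist": [0, 0, 0.1]},
    {"translation": [0.09, -0.11, 0], "twist": [0, 0, 0.2]},
    {"translation": [0.14, -0.16, 0], "twist": [0, 0, 0.3]},
    {"translation": [0.19, -0.21, 0], "twist": [0, 0, 0.4]},
    {"translation": [0.24, -0.26, 0], "twist": [0, 0, 0.5]},
    {"translation": [0.3, -0.3, 0], "twist": [0, 0, 0.6]},
    {"translation": [0.35, -0.34, 0], "twist": [0, 0, 0.7]},
    {"translation": [0.41, -0.38, 0], "twist": [0, 0, 0.8]},
    {"translation": [0.48, -0.41, 0], "twist": [0, 0, 0.9]},
    {"translation": [0.54, -0.44, 0], "twist": [0, 0, 1]}
  ]
}}

```text
t: 8.15
ee_pos: [489.3, -6.3, 243.9]
orientation: [-2.654, -1.678, 0.004]
ft_force: [-2.9, 1.7, 1.1]
width: 39.3
```

Emit:
{"method": "send_rows", "body": {
  "commands": [
    {"translation": [0.06, -0.03, 0], "twist": [0, 0, 0.1]},
    {"translation": [0.13, -0.05, 0], "twist": [0, 0, 0.2]},
    {"translation": [0.2, -0.08, 0], "twist": [0, 0, 0.3]},
    {"translation": [0.27, -0.09, 0], "twist": [0, 0, 0.4]},
    {"translation": [0.33, -0.11, 0], "twist": [0, 0, 0.5]},
    {"translation": [0.4, -0.12, 0], "twist": [0, 0, 0.6]},
    {"translation": [0.47, -0.13, 0], "twist": [0, 0, 0.7]},
    {"translation": [0.54, -0.13, 0], "twist": [0, 0, 0.8]},
    {"translation": [0.61, -0.13, 0], "twist": [0, 0, 0.9]},
    {"translation": [0.69, -0.13, 0], "twist": [0, 0, 1]}
  ]
}}

```text
t: 9.15
ee_pos: [559.1, -19.2, 244.1]
orientation: [-2.157, -2.284, 0.001]
ft_force: [0.3, 0.8, 0.1]
width: 39.3
```

Emit:
{"method": "send_rows", "body": {
  "commands": [
    {"translation": [0.07, 0.01, 0], "twist": [0, 0, 0.1]},
    {"translation": [0.14, 0.02, 0], "twist": [0, 0, 0.2]},
    {"translation": [0.21, 0.03, 0], "twist": [0, 0, 0.3]},
    {"translation": [0.28, 0.05, 0], "twist": [0, 0, 0.4]},
    {"translation": [0.35, 0.07, 0], "twist": [0, 0, 0.5]},
    {"translation": [0.41, 0.09, 0], "twist": [0, 0, 0.6]},
    {"translation": [0.48, 0.11, 0], "twist": [0, 0, 0.7]},
    {"translation": [0.54, 0.14, 0], "twist": [0, 0, 0.8]},
    {"translation": [0.6, 0.18, 0], "twist": [0, 0, 0.9]},
    {"translation": [0.66, 0.21, 0], "twist": [0, 0, 1]}
  ]
}}

```text
t: 10.15
ee_pos: [625.2, 2.0, 244.0]
orientation: [-1.525, -2.746, 0.0]
ft_force: [-0.4, -0.0, -0.5]
width: 39.3
```

Emit:
{"method": "send_rows", "body": {
  "commands": [
    {"translation": [0.02, 0.02, 0], "twist": [0, 0, 0.04]},
    {"translation": [0.04, 0.03, 0], "twist": [0, 0, 0.08]},
    {"translation": [0.06, 0.05, 0], "twist": [0, 0, 0.14]},
    {"translation": [0.08, 0.06, 0], "twist": [0, 0, 0.14]},
    {"translation": [0.08, 0.06, 0], "twist": [0, 0, 0.14]},
    {"translation": [0.08, 0.06, 0], "twist": [0, 0, 0.14]},
    {"translation": [0.08, 0.06, 0], "twist": [0, 0, 0.14]},
    {"translation": [0.08, 0.06, 0], "twist": [0, 0, 0.14]},
    {"translation": [0.08, 0.06, 0], "twist": [0, 0, 0.14]},
    {"translation": [0.08, 0.06, 0], "twist": [0, 0, 0.14]}
  ]
}}

```text
t: 11.15
ee_pos: [633.0, 7.9, 244.7]
orientation: [-1.431, -2.797, 0.0]
ft_force: [0.1, 0.7, -1.3]
width: 39.3
```

Emit:
{"method": "send_rows", "body": {
  "commands": [
    {"translation": [0, 0, 0.1], "twist": [0, 0, 0]},
    {"translation": [0, 0, 0.2], "twist": [0, 0, 0]},
    {"translation": [0, 0, 0.3], "twist": [0, 0, 0]},
    {"translation": [0, 0, 0.4], "twist": [0, 0, 0]},
    {"translation": [0, -0.1, 0.5], "twist": [0, 0, 0]},
    {"translation": [0, -0.2, 0.5], "twist": [0, 0, 0]},
    {"translation": [0, -0.4, 0.5], "twist": [0, 0, 0]},
    {"translation": [0, -0.6, 0.5], "twist": [0, 0, 0]},
    {"translation": [0, -0.8, 0.5], "twist": [0, 0, 0]},
    {"translation": [0, -1, 0.5], "twist": [0, 0, 0]}
  ]
}}

```text
t: 12.15
ee_pos: [632.7, -93.8, 294.4]
orientation: [-1.431, -2.796, 0.0]
ft_force: [0.4, -0.3, -0.1]
width: 39.6
```

```bash
python3 -c "
from h import *
snap('side','s2.png');snap('top','t2.png')
goal(644.2,-285.5,100,152)"
```

```text
tcp [632.8 -95.  294.5] tips z 112.5 jaw 35.6 q6 -0.79 w 39.4 t 12.25 F [0.3 0.6 0.3]
 shift/100: [ 0.114 -1.905 -0.125]  twist/.5: -2.222 tilt [-0. -0.]
```

View pics/t2.png

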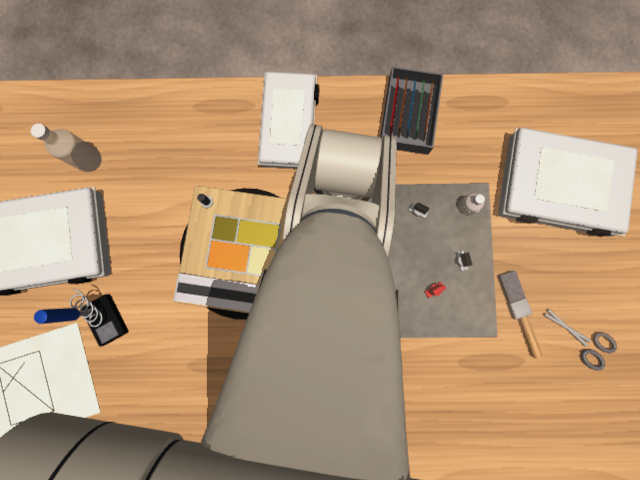

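Emit:
{"method": "send_rows", "body": {
  "commands": [
    {"translation": [0, -0.07, 0], "twist": [0, 0, -0.07]},
    {"translation": [0.01, -0.14, 0], "twist": [0, 0, -0.14]},
    {"translation": [0.02, -0.21, 0], "twist": [0, 0, -0.21]},
    {"translation": [0.02, -0.28, 0], "twist": [0, 0, -0.28]},
    {"translation": [0.03, -0.35, 0], "twist": [0, 0, -0.35]},
    {"translation": [0.03, -0.42, 0], "twist": [0, 0, -0.42]},
    {"translation": [0.04, -0.5, 0], "twist": [0, 0, -0.5]},
    {"translation": [0.05, -0.6, 0], "twist": [0, 0, -0.6]},
    {"translation": [0.05, -0.7, 0], "twist": [0, 0, -0.7]},
    {"translation": [0.06, -0.8, 0], "twist": [0, 0, -0.75]}
  ],
  "grip": 0
}}

```text
t: 13.25
ee_pos: [639.1, -172.9, 294.7]
orientation: [-1.931, -2.478, 0.0]
ft_force: [0.2, 0.2, 0.3]
width: 43.8
```

Emit:
{"method": "send_rows", "body": {
  "commands": [
    {"translation": [0, -0.07, 0], "twist": [0, 0, -0.07]},
    {"translation": [0.01, -0.14, 0], "twist": [0, 0, -0.14]},
    {"translation": [0.02, -0.21, 0], "twist": [0, 0, -0.21]},
    {"translation": [0.02, -0.28, 0], "twist": [0, 0, -0.28]},
    {"translation": [0.03, -0.35, 0], "twist": [0, 0, -0.35]},
    {"translation": [0.03, -0.42, 0], "twist": [0, 0, -0.42]},
    {"translation": [0.04, -0.5, 0], "twist": [0, 0, -0.5]},
    {"translation": [0.05, -0.6, 0], "twist": [0, 0, -0.6]},
    {"translation": [0.05, -0.7, 0], "twist": [0, 0, -0.7]},
    {"translation": [0.06, -0.8, 0], "twist": [0, 0, -0.75]}
  ]
}}

```text
t: 14.25
ee_pos: [645.1, -252.9, 294.7]
orientation: [-2.359, -2.075, 0.0]
ft_force: [0.4, 0.1, 0.2]
width: 43.9
```

Emit:
{"method": "send_rows", "body": {
  "commands": [
    {"translation": [0, -0.05, 0], "twist": [0, 0, -0.1]},
    {"translation": [0, -0.1, 0], "twist": [0, 0, -0.2]},
    {"translation": [0, -0.15, 0], "twist": [0, 0, -0.3]},
    {"translation": [0, -0.2, 0], "twist": [0, 0, -0.4]},
    {"translation": [0, -0.25, 0], "twist": [0, 0, -0.5]},
    {"translation": [0, -0.3, 0], "twist": [0, 0, -0.6]},
    {"translation": [0, -0.3, 0], "twist": [0, 0, -0.65]},
    {"translation": [0, -0.3, 0], "twist": [0, 0, -0.65]},
    {"translation": [0, -0.3, 0], "twist": [0, 0, -0.65]},
    {"translation": [0, -0.3, 0], "twist": [0, 0, -0.65]}
  ]
}}

```text
t: 15.25
ee_pos: [645.1, -281.9, 294.7]
orientation: [-2.66, -1.671, 0.0]
ft_force: [0.4, -0.3, 0.0]
width: 44.0
```

```bash
python3 -c "
from h import *
im,K,T=snap('side','s3.png')
for a in[(399,334),(253,297),(329,391)]: print(blob(im,K,T,*a,25,35))
cv2.imwrite('pics/s3c.png',cv2.resize(im[220:460,180:480],(750,600))[:,:,::-1])
goal(644.2,-285.5,23.5,-26)"
```

```text
(array([ 642.20861816, -277.66201782]), [76.66259002685547, 86.69817352294922], np.float32(79.169785), 1534)
(array([ 436.12393188, -183.51820374]), [52.674190521240234, 58.574398040771484], np.float32(89.31787), 412)
(array([ 526.91369629, -379.20532227]), [30.477582931518555, 36.1144905090332], np.float32(10.668982), 444)
tcp [ 645.1 -281.9  294.7] tips z 112.7 jaw -25.7 q6 0.02 w 43.9 t 15.3 F [ 0.5 -0.3 -0.3]
 shift/100: [-0.009 -0.036 -0.892]  twist/.5: -0.009 tilt [-0.  0.]
```

View pics/s3c.png

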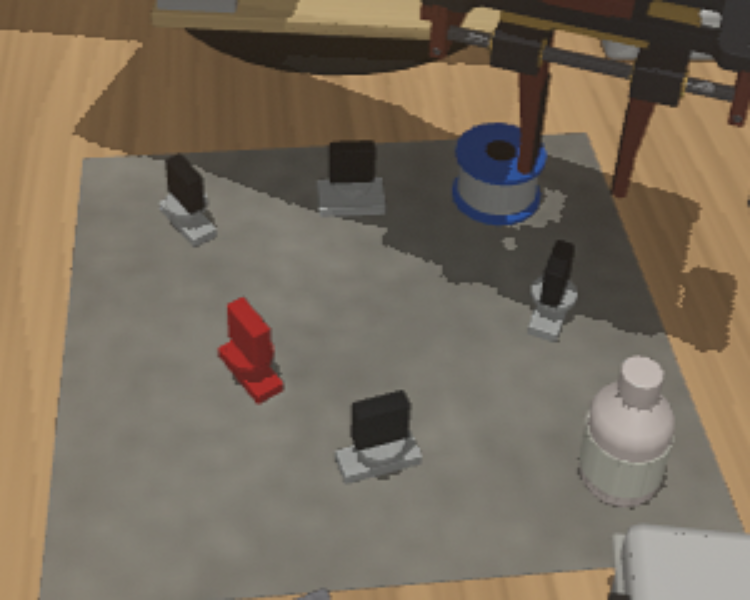

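The view is clear and all studs are in place, with the fingers over A. I'll descend and grip.

Emit:
{"method": "send_rows", "body": {
  "commands": [
    {"translation": [-0.01, -0.04, -0.1], "twist": [0, 0, 0]},
    {"translation": [-0.01, -0.04, -0.2], "twist": [0, 0, 0]},
    {"translation": [-0.01, -0.04, -0.3], "twist": [0, 0, 0]},
    {"translation": [-0.01, -0.04, -0.4], "twist": [0, 0, 0]},
    {"translation": [-0.01, -0.04, -0.5], "twist": [0, 0, 0]},
    {"translation": [-0.01, -0.04, -0.6], "twist": [0, 0, 0]},
    {"translation": [-0.01, -0.04, -0.7], "twist": [0, 0, 0]},
    {"translation": [-0.01, -0.04, -0.8], "twist": [0, 0, 0]},
    {"translation": [-0.01, -0.04, -0.88], "twist": [0, 0, 0]},
    {"translation": [-0.01, -0.04, -0.88], "twist": [0, 0, 0]}
  ]
}}

```text
t: 16.3
ee_pos: [643.6, -285.9, 205.1]
orientation: [-2.659, -1.669, 0.002]
ft_force: [-0.1, -0.2, 0.1]
width: 43.9
```

Emit:
{"method": "send_rows", "body": {
  "commands": [
    {"translation": [0, 0, 0], "twist": [0, 0, 0]},
    {"translation": [0, 0, 0], "twist": [0, 0, 0]},
    {"translation": [0, 0, 0], "twist": [0, 0, 0]},
    {"translation": [0, 0, 0], "twist": [0, 0, 0]},
    {"translation": [0, 0, 0], "twist": [0, 0, 0]},
    {"translation": [0, 0, 0], "twist": [0, 0, 0]},
    {"translation": [0, 0, 0], "twist": [0, 0, 0]},
    {"translation": [0, 0, 0], "twist": [0, 0, 0]},
    {"translation": [0, 0, 0], "twist": [0, 0, 0]},
    {"translation": [0, 0, 0], "twist": [0, 0, 0]}
  ],
  "grip": 1
}}

```text
t: 17.3
ee_pos: [644.2, -286.1, 207.0]
orientation: [2.661, 1.67, 0.0]
ft_force: [-1.0, 0.2, 5.2]
width: 11.7
```

Emit:
{"method": "send_rows", "body": {
  "commands": [
    {"translation": [0, 0, 0.05], "twist": [0, 0, 0]},
    {"translation": [0, 0, 0.15], "twist": [0, 0, 0]},
    {"translation": [0, 0, 0.25], "twist": [0, 0, 0]},
    {"translation": [0, 0, 0.35], "twist": [0, 0, 0]},
    {"translation": [0, 0, 0.45], "twist": [0, 0, 0]},
    {"translation": [0, 0, 0.55], "twist": [0, 0, 0]},
    {"translation": [0, 0, 0.65], "twist": [0, 0, 0]},
    {"translation": [0, 0, 0.75], "twist": [0, 0, 0]},
    {"translation": [0, 0, 0.9], "twist": [0, 0, 0]},
    {"translation": [0, 0, 1], "twist": [0, 0, 0]}
  ]
}}

```text
t: 18.3
ee_pos: [644.3, -286.2, 308.4]
orientation: [2.66, 1.669, 0.001]
ft_force: [0.0, 0.4, -0.0]
width: 11.9
```

```bash
python3 -c "
from h import *
t=np.load('top0.npz')
im=cv2.imread('pics/t2.png')[:,:,::-1]
# peg2 now and rail check
b=blob(im,t['K'],t['T'],205,200,12,61);print(b)
c=np.array([549.9,121.7]);print('peg2 angle',np.degrees(np.arctan2(*(b[0]-c)[::-1])),np.linalg.norm(b[0]-c), 'expected',-45-8.8+90)
a=np.radians(-8.8+180);n=np.array([np.cos(a),np.sin(a)]);m=c+100*n;s=np.array([n[1],-n[0]])
for k in(-80,0,80):print(k,(m+k*s).round(1))
goal(*(m+80*s),140,-8.8)"
```

```text
(array([665.47790527, 204.04084778]), [14.132575988769531, 27.605024337768555], np.float32(44.598152), 81)
peg2 angle 35.46710686636609 141.90936332831674 expected 36.2
-80 [438.8  57.9]
0 [451.1 137. ]
80 [463.3 216.1]
tcp [ 644.3 -286.2  308.4] tips z 126.4 jaw -25.8 q6 0.02 w 11.9 t 18.3 F [ 0.   0.4 -0. ]
 shift/100: [-1.81   5.022  0.136]  twist/.5: 0.593 tilt [ 0.001 -0.   ]
```

```bash
python3 -c "
from h import *
t=np.load('top0.npz');s0=np.load('side0.npz')
def prof(im,K,T,c,ang,ks):
    a=np.radians(ang);n=np.array([np.cos(a),np.sin(a)]);m=c+100*n;s=np.array([n[1],-n[0]])
    g=cv2.cvtColor(im,cv2.COLOR_RGB2GRAY).astype(np.float32); r=np.arange(-45,46,1.)
    for k in ks:
        uv=np.array([proj(K,T,np.r_[m+k*s+q*n,56]) for q in r],np.float32)
        v=cv2.remap(g,uv[:,:1],uv[:,1:],cv2.INTER_LINEAR)[:,0]; d=np.diff(v)
        print(k,v[::5].astype(int).tolist(),'fall',r[25+np.argmin(d[25:45])]+.5,'rise',r[45+np.argmax(d[45:70])]+.5)
c=np.array([549.9,121.7])
im=cv2.imread('pics/t2.png')[:,:,::-1].copy()
print('now');prof(im,t['K'],t['T'],c,171.2,(20,40,60,80,100))
print('start top');prof(t['im'],t['K'],t['T'],c,81.2,(-100,-50,0,50,100))
"
```

```text
now
20 [190, 191, 191, 119, 115, 115, 113, 50, 33, 33, 33, 67, 116, 115, 116, 100, 16, 11, 26] fall -11.5 rise 10.5
40 [188, 188, 188, 132, 114, 113, 113, 42, 34, 33, 33, 75, 114, 113, 115, 96, 18, 52, 92] fall -11.5 rise 10.5
60 [192, 191, 181, 194, 219, 217, 213, 86, 67, 66, 66, 138, 219, 217, 215, 199, 174, 189, 179] fall -10.5 rise 9.5
80 [188, 189, 182, 195, 216, 215, 210, 93, 66, 66, 66, 147, 217, 214, 217, 189, 179, 184, 187] fall -12.5 rise 9.5
100 [185, 185, 165, 193, 213, 213, 211, 83, 65, 65, 66, 146, 215, 212, 215, 184, 170, 182, 188] fall -11.5 rise 10.5
start top
-100 [202, 202, 123, 149, 219, 219, 216, 113, 68, 68, 65, 88, 214, 215, 214, 206, 176, 176, 176] fall -11.5 rise 10.5
-50 [197, 197, 117, 169, 222, 221, 218, 112, 67, 67, 62, 109, 218, 216, 215, 192, 161, 160, 159] fall -12.5 rise 10.5
0 [181, 181, 95, 191, 220, 217, 217, 98, 66, 66, 58, 127, 217, 215, 217, 110, 94, 162, 165] fall -12.5 rise 9.5
50 [181, 180, 87, 202, 214, 213, 212, 84, 66, 67, 55, 143, 212, 211, 214, 199, 188, 187, 187] fall -12.5 rise 9.5
100 [183, 182, 81, 199, 211, 210, 208, 77, 66, 66, 63, 161, 211, 207, 211, 196, 187, 186, 185] fall -12.5 rise 9.5
```

Emit:
{"method": "send_rows", "body": {
  "commands": [
    {"translation": [-0.03, 0.1, 0], "twist": [0, 0, 0.06]},
    {"translation": [-0.06, 0.2, 0], "twist": [0, 0, 0.12]},
    {"translation": [-0.1, 0.3, 0], "twist": [0, 0, 0.18]},
    {"translation": [-0.14, 0.4, 0], "twist": [0, 0, 0.24]},
    {"translation": [-0.18, 0.5, 0], "twist": [0, 0, 0.3]},
    {"translation": [-0.21, 0.6, 0], "twist": [0, 0, 0.36]},
    {"translation": [-0.25, 0.7, 0], "twist": [0, 0, 0.42]},
    {"translation": [-0.29, 0.8, 0], "twist": [0, 0, 0.48]},
    {"translation": [-0.32, 0.9, 0], "twist": [0, 0, 0.54]},
    {"translation": [-0.36, 1, 0], "twist": [0, 0, 0.59]}
  ]
}}

```text
t: 19.3
ee_pos: [607.8, -185.3, 306.7]
orientation: [2.384, 2.045, 0.0]
ft_force: [0.1, -0.8, -1.5]
width: 11.8
```

Emit:
{"method": "send_rows", "body": {
  "commands": [
    {"translation": [-0.03, 0.1, 0], "twist": [0, 0, 0]},
    {"translation": [-0.06, 0.2, 0], "twist": [0, 0, 0]},
    {"translation": [-0.1, 0.3, 0], "twist": [0, 0, 0]},
    {"translation": [-0.14, 0.4, 0], "twist": [0, 0, 0]},
    {"translation": [-0.18, 0.5, 0], "twist": [0, 0, 0]},
    {"translation": [-0.21, 0.6, 0], "twist": [0, 0, 0]},
    {"translation": [-0.25, 0.7, 0], "twist": [0, 0, 0]},
    {"translation": [-0.29, 0.8, 0], "twist": [0, 0, 0]},
    {"translation": [-0.32, 0.9, 0], "twist": [0, 0, 0]},
    {"translation": [-0.36, 1, 0], "twist": [0, 0, 0]}
  ]
}}

```text
t: 20.3
ee_pos: [571.9, -85.3, 306.7]
orientation: [2.387, 2.043, 0.0]
ft_force: [0.1, -0.4, -0.8]
width: 11.8
```

Emit:
{"method": "send_rows", "body": {
  "commands": [
    {"translation": [-0.03, 0.1, 0], "twist": [0, 0, 0]},
    {"translation": [-0.06, 0.2, 0], "twist": [0, 0, 0]},
    {"translation": [-0.1, 0.3, 0], "twist": [0, 0, 0]},
    {"translation": [-0.14, 0.4, 0], "twist": [0, 0, 0]},
    {"translation": [-0.18, 0.5, 0], "twist": [0, 0, 0]},
    {"translation": [-0.21, 0.6, 0], "twist": [0, 0, 0]},
    {"translation": [-0.25, 0.7, 0], "twist": [0, 0, 0]},
    {"translation": [-0.29, 0.8, 0], "twist": [0, 0, 0]},
    {"translation": [-0.32, 0.9, 0], "twist": [0, 0, 0]},
    {"translation": [-0.36, 1, 0], "twist": [0, 0, 0]}
  ]
}}

```text
t: 21.3
ee_pos: [535.8, 14.7, 306.7]
orientation: [2.387, 2.043, 0.0]
ft_force: [-0.5, -1.4, -0.5]
width: 11.8
```

Emit:
{"method": "send_rows", "body": {
  "commands": [
    {"translation": [-0.03, 0.1, 0], "twist": [0, 0, 0]},
    {"translation": [-0.06, 0.2, 0], "twist": [0, 0, 0]},
    {"translation": [-0.1, 0.3, 0], "twist": [0, 0, 0]},
    {"translation": [-0.14, 0.4, 0], "twist": [0, 0, 0]},
    {"translation": [-0.18, 0.5, 0], "twist": [0, 0, 0]},
    {"translation": [-0.21, 0.6, 0], "twist": [0, 0, 0]},
    {"translation": [-0.25, 0.7, 0], "twist": [0, 0, 0]},
    {"translation": [-0.29, 0.8, 0], "twist": [0, 0, 0]},
    {"translation": [-0.32, 0.9, 0], "twist": [0, 0, 0]},
    {"translation": [-0.36, 1, 0], "twist": [0, 0, 0]}
  ]
}}

```text
t: 22.3
ee_pos: [499.9, 114.7, 306.7]
orientation: [2.387, 2.043, 0.0]
ft_force: [1.3, 0.6, -0.7]
width: 11.7
```

Emit:
{"method": "send_rows", "body": {
  "commands": [
    {"translation": [-0.03, 0.1, 0], "twist": [0, 0, 0]},
    {"translation": [-0.06, 0.2, 0], "twist": [0, 0, 0]},
    {"translation": [-0.1, 0.3, 0], "twist": [0, 0, 0]},
    {"translation": [-0.14, 0.4, 0], "twist": [0, 0, 0]},
    {"translation": [-0.18, 0.5, 0], "twist": [0, 0, 0]},
    {"translation": [-0.21, 0.6, -0.05], "twist": [0, 0, 0]},
    {"translation": [-0.25, 0.7, -0.1], "twist": [0, 0, 0]},
    {"translation": [-0.29, 0.8, -0.2], "twist": [0, 0, 0]},
    {"translation": [-0.32, 0.9, -0.3], "twist": [0, 0, 0]},
    {"translation": [-0.36, 1, -0.3], "twist": [0, 0, 0]}
  ]
}}

```text
t: 23.3
ee_pos: [463.2, 214.5, 274.9]
orientation: [-2.386, -2.042, 0.005]
ft_force: [-0.4, -0.0, -1.4]
width: 11.7
```

```bash
python3 -c "
from h import *
goal(464,216,85,-8.8)
im,K,T=snap('side')
cv2.imwrite('pics/s4c.png',cv2.resize(im[60:300,180:480],(750,600))[:,:,::-1])"
```

```text
tcp [463.2 214.5 274.9] tips z 92.9 jaw -8.9 q6 0.57 w 11.7 t 23.3 F [-0.4 -0.  -1.4]
 shift/100: [ 0.008  0.015 -0.079]  twist/.5: 0.003 tilt [-0.003 -0.001]
```

View pics/s4c.png

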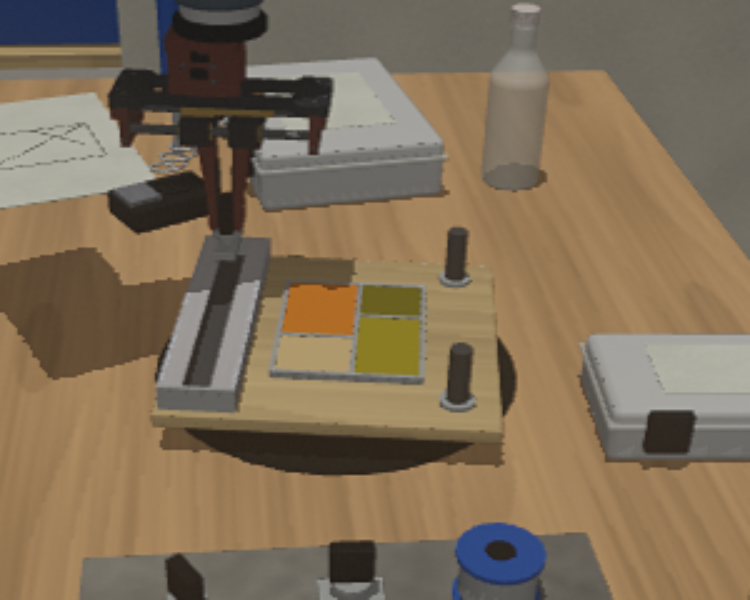

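Emit:
{"method": "send_rows", "body": {
  "commands": [
    {"translation": [0.01, 0.01, 0], "twist": [0, 0, 0]},
    {"translation": [0.01, 0.01, -0.02], "twist": [0, 0, 0]},
    {"translation": [0.01, 0.01, -0.04], "twist": [0, 0, 0]},
    {"translation": [0.01, 0.01, -0.06], "twist": [0, 0, 0]},
    {"translation": [0.01, 0.01, -0.08], "twist": [0, 0, 0]},
    {"translation": [0.01, 0.01, -0.1], "twist": [0, 0, 0]},
    {"translation": [0.01, 0.01, -0.12], "twist": [0, 0, 0]},
    {"translation": [0.01, 0.01, -0.14], "twist": [0, 0, 0]},
    {"translation": [0.01, 0.01, -0.15], "twist": [0, 0, 0]},
    {"translation": [0.01, 0.01, -0.15], "twist": [0, 0, 0]}
  ]
}}

```text
t: 24.35
ee_pos: [465.0, 214.9, 261.5]
orientation: [-2.387, -2.043, 0.001]
ft_force: [-0.5, 0.1, -0.3]
width: 11.9
```

```bash
python3 -c "
from h import *
goal(464,216,65,-8.8);print(ctrl.get_obs()['moment'])"
```

```text
tcp [465.  214.9 261.5] tips z 79.5 jaw -8.9 q6 0.56 w 11.9 t 24.35 F [-0.5  0.1 -0.3]
 shift/100: [-0.01   0.011 -0.145]  twist/.5: 0.003 tilt [-0. -0.]
[-0.0505802  -0.0774032  -0.00345197]
```

Emit:
{"method": "send_rows", "body": {
  "commands": [
    {"translation": [-0.01, 0, 0], "twist": [0, 0, 0]},
    {"translation": [-0.01, 0, -0.01], "twist": [0, 0, 0]},
    {"translation": [-0.01, 0, -0.03], "twist": [0, 0, 0]},
    {"translation": [-0.01, 0, -0.05], "twist": [0, 0, 0]},
    {"translation": [-0.01, 0, -0.07], "twist": [0, 0, 0]},
    {"translation": [-0.01, 0, -0.09], "twist": [0, 0, 0]},
    {"translation": [-0.01, 0, -0.11], "twist": [0, 0, 0]},
    {"translation": [-0.01, 0, -0.12], "twist": [0, 0, 0]},
    {"translation": [-0.01, 0, -0.13], "twist": [0, 0, 0]},
    {"translation": [-0.01, 0, -0.13], "twist": [0, 0, 0]}
  ]
}}

```text
t: 25.35
ee_pos: [464.0, 214.9, 248.5]
orientation: [-2.387, -2.043, 0.0]
ft_force: [-0.1, -0.2, -1.8]
width: 11.8
```

```bash
python3 -c "
from h import *
goal(464,216,65,-8.8);print(ctrl.get_obs()['moment'])"
```

```text
tcp [464.  214.9 248.5] tips z 66.5 jaw -8.9 q6 0.57 w 11.8 t 25.35 F [-0.1 -0.2 -1.8]
 shift/100: [-0.     0.011 -0.015]  twist/.5: 0.003 tilt [-0. -0.]
[-0.05476683 -0.06517536 -0.01914213]
```

Emit:
{"method": "send_rows", "body": {
  "commands": [
    {"translation": [0, 0, -0.005], "twist": [0, 0, 0]},
    {"translation": [0, 0, -0.01], "twist": [0, 0, 0]},
    {"translation": [0, 0, -0.015], "twist": [0, 0, 0]},
    {"translation": [0, 0, -0.02], "twist": [0, 0, 0]},
    {"translation": [0, 0, -0.02], "twist": [0, 0, 0]},
    {"translation": [0, 0, -0.02], "twist": [0, 0, 0]},
    {"translation": [0, 0, -0.02], "twist": [0, 0, 0]},
    {"translation": [0, 0, -0.02], "twist": [0, 0, 0]},
    {"translation": [0, 0, -0.02], "twist": [0, 0, 0]},
    {"translation": [0, 0, -0.02], "twist": [0, 0, 0]}
  ]
}}

```text
t: 26.35
ee_pos: [464.2, 215.0, 246.9]
orientation: [2.387, 2.043, 0.001]
ft_force: [-0.9, 0.9, 5.1]
width: 11.6
```

Emit:
{"method": "send_rows", "body": {
  "commands": [
    {"translation": [0, 0, 0], "twist": [0, 0, 0.1]},
    {"translation": [0, 0, 0], "twist": [0, 0, 0.2]},
    {"translation": [0, 0, 0], "twist": [0, 0, 0.3]},
    {"translation": [0, 0, 0], "twist": [0, 0, 0.4]},
    {"translation": [0, 0, 0], "twist": [0, 0, 0.5]},
    {"translation": [0, 0, 0], "twist": [0, 0, 0.6]},
    {"translation": [0, 0, 0], "twist": [0, 0, 0.7]},
    {"translation": [0, 0, 0], "twist": [0, 0, 0.8]},
    {"translation": [0, 0, 0], "twist": [0, 0, 0.9]},
    {"translation": [0, 0, 0], "twist": [0, 0, 1]}
  ]
}}

```text
t: 27.35
ee_pos: [464.3, 214.9, 246.9]
orientation: [1.804, 2.571, 0.001]
ft_force: [-0.1, 0.7, 4.7]
width: 11.8
```

Emit:
{"method": "send_rows", "body": {
  "commands": [
    {"translation": [0, 0, 0], "twist": [0, 0, 0.1]},
    {"translation": [0, 0, 0], "twist": [0, 0, 0.2]},
    {"translation": [0, 0, 0], "twist": [0, 0, 0.3]},
    {"translation": [0, 0, 0], "twist": [0, 0, 0.4]},
    {"translation": [0, 0, 0], "twist": [0, 0, 0.5]},
    {"translation": [0, 0, 0], "twist": [0, 0, 0.6]},
    {"translation": [0, 0, 0], "twist": [0, 0, 0.7]},
    {"translation": [0, 0, 0], "twist": [0, 0, 0.8]},
    {"translation": [0, 0, 0], "twist": [0, 0, 0.9]},
    {"translation": [0, 0, 0], "twist": [0, 0, 1]}
  ]
}}

```text
t: 28.35
ee_pos: [464.3, 214.9, 246.9]
orientation: [1.112, 2.938, 0.001]
ft_force: [-0.5, 0.1, 5.7]
width: 11.7
```

Emit:
{"method": "send_rows", "body": {
  "commands": [
    {"translation": [0, 0, 0], "twist": [0, 0, 0.1]},
    {"translation": [0, 0, 0], "twist": [0, 0, 0.2]},
    {"translation": [0, 0, 0], "twist": [0, 0, 0.3]},
    {"translation": [0, 0, 0], "twist": [0, 0, 0.4]},
    {"translation": [0, 0, 0], "twist": [0, 0, 0.5]},
    {"translation": [0, 0, 0], "twist": [0, 0, 0.6]},
    {"translation": [0, 0, 0], "twist": [0, 0, 0.7]},
    {"translation": [0, 0, 0], "twist": [0, 0, 0.8]},
    {"translation": [0, 0, 0], "twist": [0, 0, 0.9]},
    {"translation": [0, 0, 0], "twist": [0, 0, 1]}
  ]
}}

```text
t: 29.35
ee_pos: [464.3, 215.0, 246.9]
orientation: [0.351, 3.121, 0.0]
ft_force: [-0.3, 0.2, 5.3]
width: 11.8
```

```bash
python3 -c "
from h import *
goal(464,216,65,81.2);print(ctrl.get_obs()['moment'])"
```

```text
tcp [464.3 215.  246.9] tips z 64.9 jaw 77.2 q6 -0.94 w 11.8 t 29.35 F [-0.3  0.2  5.3]
 shift/100: [-0.003  0.01   0.001]  twist/.5: 0.14 tilt [0.001 0.   ]
[ 0.1199709  -0.1181782  -0.08687071]
```

Emit:
{"method": "send_rows", "body": {
  "commands": [
    {"translation": [0, 0, 0], "twist": [0, 0, 0.1]},
    {"translation": [0, 0, 0], "twist": [0, 0, 0.14]},
    {"translation": [0, 0, 0], "twist": [0, 0, 0.14]},
    {"translation": [0, 0, 0], "twist": [0, 0, 0.14]},
    {"translation": [0, 0, 0], "twist": [0, 0, 0.14]},
    {"translation": [0, 0, 0], "twist": [0, 0, 0.14]},
    {"translation": [0, 0, 0], "twist": [0, 0, 0.14]},
    {"translation": [0, 0, 0], "twist": [0, 0, 0.14]},
    {"translation": [0, 0, 0], "twist": [0, 0, 0.14]},
    {"translation": [0, 0, 0], "twist": [0, 0, 0.14]}
  ]
}}

```text
t: 30.35
ee_pos: [464.3, 214.9, 246.9]
orientation: [0.244, 3.131, 0.0]
ft_force: [-0.3, 0.7, 4.3]
width: 11.4
```

Emit:
{"method": "send_rows", "body": {
  "commands": [
    {"translation": [0, 0, 0], "twist": [0, 0, 0]},
    {"translation": [0, 0, 0], "twist": [0, 0, 0]},
    {"translation": [0, 0, 0], "twist": [0, 0, 0]},
    {"translation": [0, 0, 0], "twist": [0, 0, 0]},
    {"translation": [0, 0, 0], "twist": [0, 0, 0]},
    {"translation": [0, 0, 0], "twist": [0, 0, 0]},
    {"translation": [0, 0, 0], "twist": [0, 0, 0]},
    {"translation": [0, 0, 0], "twist": [0, 0, 0]},
    {"translation": [0, 0, 0], "twist": [0, 0, 0]},
    {"translation": [0, 0, 0], "twist": [0, 0, 0]}
  ],
  "grip": 0
}}

```text
t: 31.35
ee_pos: [464.0, 214.9, 246.7]
orientation: [-0.245, -3.132, 0.0]
ft_force: [0.0, -0.5, -0.1]
width: 43.6
```

Emit:
{"method": "send_rows", "body": {
  "commands": [
    {"translation": [0, 0, 0.05], "twist": [0, 0, 0]},
    {"translation": [0, 0, 0.1], "twist": [0, 0, 0]},
    {"translation": [0, 0, 0.2], "twist": [0, 0, 0]},
    {"translation": [0, 0, 0.3], "twist": [0, 0, 0]},
    {"translation": [0, 0, 0.4], "twist": [0, 0, 0]},
    {"translation": [0, 0, 0.5], "twist": [0, 0, 0]},
    {"translation": [0, 0, 0.6], "twist": [0, 0, 0]},
    {"translation": [0, 0, 0.7], "twist": [0, 0, 0]},
    {"translation": [0, -0.1, 0.8], "twist": [0, 0, 0]},
    {"translation": [0, -0.2, 0.8], "twist": [0, 0, 0]}
  ]
}}

```text
t: 32.35
ee_pos: [464.4, 194.5, 328.1]
orientation: [0.243, 3.13, 0.001]
ft_force: [0.2, -0.4, 0.2]
width: 43.5
```

Emit:
{"method": "send_rows", "body": {
  "commands": [
    {"translation": [-0.01, -0.1, 0], "twist": [0, 0, -0.04]},
    {"translation": [-0.02, -0.2, 0], "twist": [0, 0, -0.08]},
    {"translation": [-0.03, -0.3, 0], "twist": [0, 0, -0.12]},
    {"translation": [-0.04, -0.4, 0], "twist": [0, 0, -0.16]},
    {"translation": [-0.05, -0.5, 0], "twist": [0, 0, -0.2]},
    {"translation": [-0.06, -0.6, 0], "twist": [0, 0, -0.26]},
    {"translation": [-0.07, -0.7, 0], "twist": [0, 0, -0.32]},
    {"translation": [-0.08, -0.8, 0], "twist": [0, 0, -0.38]},
    {"translation": [-0.09, -0.9, 0], "twist": [0, 0, -0.44]},
    {"translation": [-0.1, -1, 0], "twist": [0, 0, -0.5]}
  ]
}}

```text
t: 33.35
ee_pos: [454.0, 94.1, 326.7]
orientation: [0.637, 3.076, -0.0]
ft_force: [0.4, -1.4, 0.2]
width: 43.9
```

Emit:
{"method": "send_rows", "body": {
  "commands": [
    {"translation": [-0.01, -0.1, 0], "twist": [0, 0, -0.04]},
    {"translation": [-0.02, -0.2, 0], "twist": [0, 0, -0.08]},
    {"translation": [-0.03, -0.3, 0], "twist": [0, 0, -0.12]},
    {"translation": [-0.04, -0.4, 0], "twist": [0, 0, -0.16]},
    {"translation": [-0.05, -0.5, 0], "twist": [0, 0, -0.2]},
    {"translation": [-0.06, -0.6, 0], "twist": [0, 0, -0.26]},
    {"translation": [-0.07, -0.7, 0], "twist": [0, 0, -0.32]},
    {"translation": [-0.08, -0.8, 0], "twist": [0, 0, -0.38]},
    {"translation": [-0.09, -0.9, 0], "twist": [0, 0, -0.44]},
    {"translation": [-0.1, -1, 0], "twist": [0, 0, -0.5]}
  ]
}}

```text
t: 34.35
ee_pos: [444.0, -5.9, 326.7]
orientation: [-1.016, -2.973, -0.0]
ft_force: [-0.5, 0.1, 1.2]
width: 43.9
```

Emit:
{"method": "send_rows", "body": {
  "commands": [
    {"translation": [-0.01, -0.1, 0], "twist": [0, 0, -0.04]},
    {"translation": [-0.02, -0.2, 0], "twist": [0, 0, -0.08]},
    {"translation": [-0.03, -0.3, 0], "twist": [0, 0, -0.12]},
    {"translation": [-0.04, -0.4, 0], "twist": [0, 0, -0.16]},
    {"translation": [-0.05, -0.5, 0], "twist": [0, 0, -0.2]},
    {"translation": [-0.06, -0.6, 0], "twist": [0, 0, -0.26]},
    {"translation": [-0.07, -0.7, 0], "twist": [0, 0, -0.32]},
    {"translation": [-0.08, -0.8, 0], "twist": [0, 0, -0.38]},
    {"translation": [-0.09, -0.9, 0], "twist": [0, 0, -0.44]},
    {"translation": [-0.1, -1, 0], "twist": [0, 0, -0.5]}
  ]
}}

```text
t: 35.35
ee_pos: [433.9, -105.9, 326.7]
orientation: [-1.378, -2.823, 0.0]
ft_force: [0.6, 0.8, -0.1]
width: 44.2
```

```bash
python3 -c "
from h import *
im,K,T=snap('side')
for a in[(253,297),(329,391)]: print(blob(im,K,T,*a,25,35))
cv2.imwrite('pics/s5c.png',cv2.resize(im[100:420,120:520],(750,600))[:,:,::-1])
goal(423.9,-186.8,120,31)"
```

```text
(array([ 428.75915527, -187.19769287]), [66.16014099121094, 67.49982452392578], np.float32(179.47916), 465)
(array([ 526.99212646, -379.00622559]), [30.839824676513672, 36.34232711791992], np.float32(10.668954), 452)
tcp [ 434.  -106.8  326.7] tips z 144.7 jaw 37.9 q6 -0.93 w 43.6 t 35.4 F [0.6 0.  0.5]
 shift/100: [-0.101 -0.8   -0.247]  twist/.5: -0.24 tilt [ 0. -0.]
```

View pics/s5c.png

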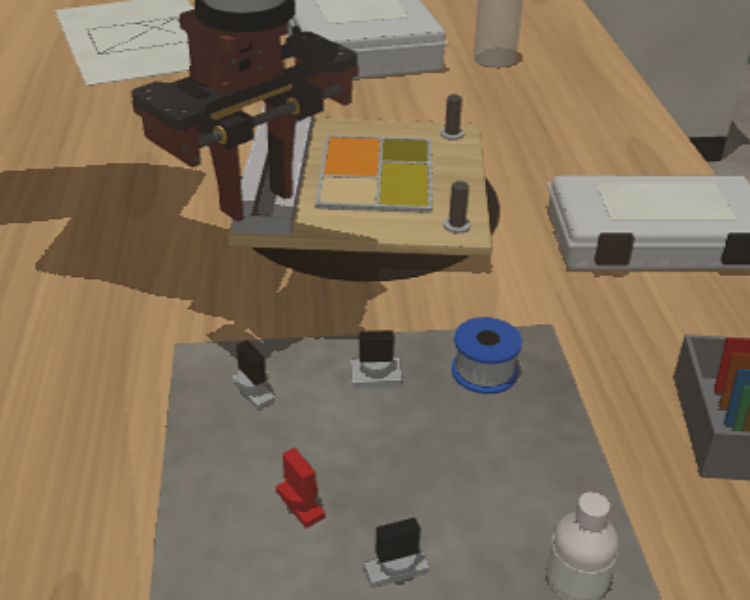

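C and D are unmoved and the side view is consistent. I'm going to C.

Emit:
{"method": "send_rows", "body": {
  "commands": [
    {"translation": [-0.01, -0.1, 0], "twist": [0, 0, -0.04]},
    {"translation": [-0.02, -0.2, 0], "twist": [0, 0, -0.08]},
    {"translation": [-0.03, -0.3, 0], "twist": [0, 0, -0.12]},
    {"translation": [-0.04, -0.4, 0], "twist": [0, 0, -0.16]},
    {"translation": [-0.06, -0.5, -0.05], "twist": [0, 0, -0.2]},
    {"translation": [-0.08, -0.6, -0.1], "twist": [0, 0, -0.24]},
    {"translation": [-0.1, -0.7, -0.15], "twist": [0, 0, -0.24]},
    {"translation": [-0.1, -0.8, -0.2], "twist": [0, 0, -0.24]},
    {"translation": [-0.1, -0.81, -0.25], "twist": [0, 0, -0.24]},
    {"translation": [-0.1, -0.81, -0.25], "twist": [0, 0, -0.24]}
  ]
}}

```text
t: 36.4
ee_pos: [423.8, -186.3, 300.8]
orientation: [-1.542, -2.735, 0.0]
ft_force: [-0.4, -0.4, 0.1]
width: 43.8
```

Emit:
{"method": "send_rows", "body": {
  "commands": [
    {"translation": [0, 0, -0.1], "twist": [0, 0, 0]},
    {"translation": [0, 0, -0.2], "twist": [0, 0, 0]},
    {"translation": [0, 0, -0.3], "twist": [0, 0, 0]},
    {"translation": [0, 0, -0.4], "twist": [0, 0, 0]},
    {"translation": [0, 0, -0.5], "twist": [0, 0, 0]},
    {"translation": [0, 0, -0.6], "twist": [0, 0, 0]},
    {"translation": [0, 0, -0.7], "twist": [0, 0, 0]},
    {"translation": [0, 0, -0.8], "twist": [0, 0, 0]},
    {"translation": [0, 0, -0.9], "twist": [0, 0, 0]},
    {"translation": [0, 0, -0.94], "twist": [0, 0, 0]}
  ]
}}

```text
t: 37.4
ee_pos: [423.8, -186.0, 206.5]
orientation: [-1.541, -2.736, 0.0]
ft_force: [0.3, 1.3, -0.2]
width: 43.9
```

Emit:
{"method": "send_rows", "body": {
  "commands": [
    {"translation": [0, 0, 0], "twist": [0, 0, 0]},
    {"translation": [0, 0, 0], "twist": [0, 0, 0]},
    {"translation": [0, 0, 0], "twist": [0, 0, 0]},
    {"translation": [0, 0, 0], "twist": [0, 0, 0]},
    {"translation": [0, 0, 0], "twist": [0, 0, 0]},
    {"translation": [0, 0, 0], "twist": [0, 0, 0]},
    {"translation": [0, 0, 0], "twist": [0, 0, 0]},
    {"translation": [0, 0, 0], "twist": [0, 0, 0]},
    {"translation": [0, 0, 0], "twist": [0, 0, 0]},
    {"translation": [0, 0, 0], "twist": [0, 0, 0]}
  ],
  "grip": 1
}}

```text
t: 38.4
ee_pos: [424.1, -186.1, 207.9]
orientation: [1.542, 2.737, 0.0]
ft_force: [-0.7, 0.2, 5.6]
width: 12.0
```

Emit:
{"method": "send_rows", "body": {
  "commands": [
    {"translation": [0, 0, 0.05], "twist": [0, 0, 0]},
    {"translation": [0, 0, 0.15], "twist": [0, 0, 0]},
    {"translation": [0, 0, 0.25], "twist": [0, 0, 0]},
    {"translation": [0, 0, 0.35], "twist": [0, 0, 0]},
    {"translation": [0, 0, 0.45], "twist": [0, 0, 0]},
    {"translation": [0, 0, 0.55], "twist": [0, 0, 0]},
    {"translation": [0, 0, 0.65], "twist": [0, 0, 0]},
    {"translation": [0, 0, 0.75], "twist": [0, 0, 0]},
    {"translation": [0, 0, 0.9], "twist": [0, 0, 0]},
    {"translation": [0, 0, 1], "twist": [0, 0, 0]}
  ]
}}

```text
t: 39.4
ee_pos: [424.2, -186.1, 308.9]
orientation: [1.541, 2.737, 0.0]
ft_force: [-0.5, 0.6, 0.3]
width: 11.9
```

```bash
python3 -c "
from h import *
goal(451.8,137,125,-8.8)
im,K,T=snap('side')
cv2.imwrite('pics/s6c.png',cv2.resize(im[140:380,120:420],(750,600))[:,:,::-1])"
```

```text
tcp [ 424.2 -186.1  308.9] tips z 126.9 jaw 31.2 q6 -0.98 w 11.9 t 39.4 F [-0.5  0.6  0.3]
 shift/100: [ 0.276  3.231 -0.019]  twist/.5: -1.397 tilt [ 0.001 -0.   ]
```

View pics/s6c.png

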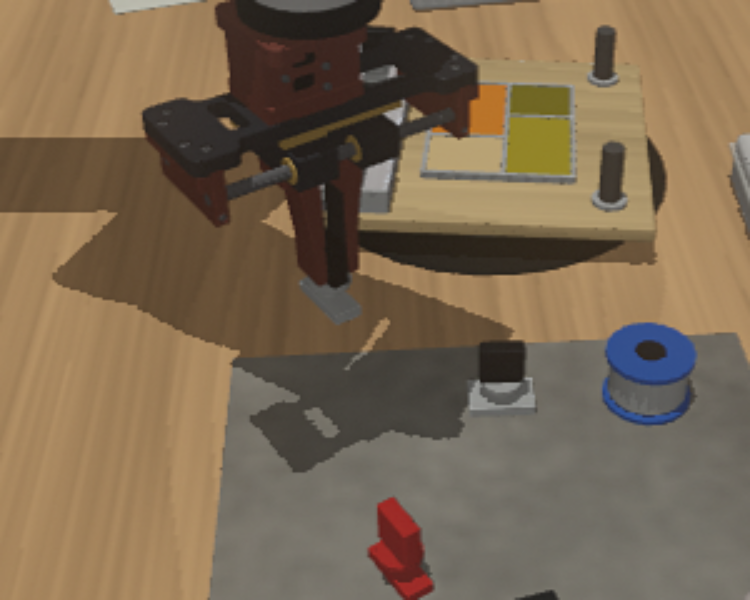

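Emit:
{"method": "send_rows", "body": {
  "commands": [
    {"translation": [0.01, 0.1, 0], "twist": [0, 0, -0.05]},
    {"translation": [0.02, 0.2, 0], "twist": [0, 0, -0.1]},
    {"translation": [0.03, 0.3, 0], "twist": [0, 0, -0.15]},
    {"translation": [0.04, 0.4, 0], "twist": [0, 0, -0.2]},
    {"translation": [0.05, 0.5, 0], "twist": [0, 0, -0.25]},
    {"translation": [0.06, 0.6, 0], "twist": [0, 0, -0.3]},
    {"translation": [0.06, 0.7, 0], "twist": [0, 0, -0.35]},
    {"translation": [0.07, 0.8, 0], "twist": [0, 0, -0.4]},
    {"translation": [0.08, 0.9, 0], "twist": [0, 0, -0.45]},
    {"translation": [0.09, 1, 0], "twist": [0, 0, -0.5]}
  ]
}}

```text
t: 40.45
ee_pos: [433.0, -85.7, 307.6]
orientation: [-1.872, -2.523, 0.0]
ft_force: [0.6, -0.2, -0.6]
width: 12.0
```

Emit:
{"method": "send_rows", "body": {
  "commands": [
    {"translation": [0.01, 0.1, 0], "twist": [0, 0, -0.05]},
    {"translation": [0.02, 0.2, 0], "twist": [0, 0, -0.1]},
    {"translation": [0.03, 0.3, 0], "twist": [0, 0, -0.15]},
    {"translation": [0.04, 0.4, 0], "twist": [0, 0, -0.2]},
    {"translation": [0.05, 0.5, 0], "twist": [0, 0, -0.25]},
    {"translation": [0.06, 0.6, 0], "twist": [0, 0, -0.3]},
    {"translation": [0.06, 0.7, 0], "twist": [0, 0, -0.35]},
    {"translation": [0.07, 0.8, 0], "twist": [0, 0, -0.4]},
    {"translation": [0.08, 0.9, 0], "twist": [0, 0, -0.45]},
    {"translation": [0.09, 1, 0], "twist": [0, 0, -0.5]}
  ]
}}

```text
t: 41.45
ee_pos: [442.0, 14.3, 307.5]
orientation: [-2.172, -2.27, 0.0]
ft_force: [0.5, -0.2, -1.4]
width: 12.2
```

Emit:
{"method": "send_rows", "body": {
  "commands": [
    {"translation": [0.01, 0.1, 0], "twist": [0, 0, -0.05]},
    {"translation": [0.02, 0.2, 0], "twist": [0, 0, -0.1]},
    {"translation": [0.03, 0.3, 0], "twist": [0, 0, -0.15]},
    {"translation": [0.04, 0.4, 0], "twist": [0, 0, -0.2]},
    {"translation": [0.05, 0.5, 0], "twist": [0, 0, -0.25]},
    {"translation": [0.06, 0.6, 0], "twist": [0, 0, -0.3]},
    {"translation": [0.06, 0.7, 0], "twist": [0, 0, -0.35]},
    {"translation": [0.07, 0.8, 0], "twist": [0, 0, -0.4]},
    {"translation": [0.08, 0.9, 0], "twist": [0, 0, -0.4]},
    {"translation": [0.09, 1, 0], "twist": [0, 0, -0.4]}
  ]
}}

```text
t: 42.45
ee_pos: [451.1, 114.5, 307.6]
orientation: [-2.386, -2.043, 0.0]
ft_force: [-0.2, -0.9, -1.1]
width: 11.8
```

Emit:
{"method": "send_rows", "body": {
  "commands": [
    {"translation": [0, 0.1, 0], "twist": [0, 0, 0]},
    {"translation": [0, 0.2, 0], "twist": [0, 0, 0]},
    {"translation": [0, 0.23, -0.03], "twist": [0, 0, 0]},
    {"translation": [0, 0.23, -0.1], "twist": [0, 0, 0]},
    {"translation": [0, 0.23, -0.17], "twist": [0, 0, 0]},
    {"translation": [0, 0.23, -0.24], "twist": [0, 0, 0]},
    {"translation": [0, 0.23, -0.31], "twist": [0, 0, 0]},
    {"translation": [0, 0.23, -0.35], "twist": [0, 0, 0]},
    {"translation": [0, 0.23, -0.35], "twist": [0, 0, 0]},
    {"translation": [0, 0.23, -0.35], "twist": [0, 0, 0]}
  ]
}}

```text
t: 43.45
ee_pos: [451.1, 136.8, 272.6]
orientation: [-2.387, -2.042, 0.0]
ft_force: [-0.3, -0.0, -1.1]
width: 11.7
```

```bash
python3 -c "
from h import *
goal(451.8,137,65,-8.8)"
```

```text
tcp [451.1 136.8 272.6] tips z 90.6 jaw -8.9 q6 0.42 w 11.7 t 43.45 F [-0.3 -0.  -1.1]
 shift/100: [ 0.007  0.002 -0.256]  twist/.5: 0.003 tilt [-0. -0.]
```

Emit:
{"method": "send_rows", "body": {
  "commands": [
    {"translation": [0.007, 0, 0], "twist": [0, 0, 0]},
    {"translation": [0.007, 0, -0.02], "twist": [0, 0, 0]},
    {"translation": [0.007, 0, -0.04], "twist": [0, 0, 0]},
    {"translation": [0.007, 0, -0.06], "twist": [0, 0, 0]},
    {"translation": [0.007, 0, -0.08], "twist": [0, 0, 0]},
    {"translation": [0.007, 0, -0.1], "twist": [0, 0, 0]},
    {"translation": [0.007, 0, -0.12], "twist": [0, 0, 0]},
    {"translation": [0.007, 0, -0.14], "twist": [0, 0, 0]},
    {"translation": [0.007, 0, -0.15], "twist": [0, 0, 0]},
    {"translation": [0.007, 0, -0.15], "twist": [0, 0, 0]}
  ]
}}

```text
t: 44.45
ee_pos: [451.7, 136.9, 257.5]
orientation: [-2.387, -2.043, 0.0]
ft_force: [0.3, -0.0, -0.9]
width: 11.8
```

Emit:
{"method": "send_rows", "body": {
  "commands": [
    {"translation": [0, 0, -0.01], "twist": [0, 0, 0]},
    {"translation": [0, 0, -0.02], "twist": [0, 0, 0]},
    {"translation": [0, 0, -0.035], "twist": [0, 0, 0]},
    {"translation": [0, 0, -0.05], "twist": [0, 0, 0]},
    {"translation": [0, 0, -0.065], "twist": [0, 0, 0]},
    {"translation": [0, 0, -0.08], "twist": [0, 0, 0]},
    {"translation": [0, 0, -0.09], "twist": [0, 0, 0]},
    {"translation": [0, 0, -0.1], "twist": [0, 0, 0]},
    {"translation": [0, 0, -0.105], "twist": [0, 0, 0]},
    {"translation": [0, 0, -0.105], "twist": [0, 0, 0]}
  ]
}}

```text
t: 45.45
ee_pos: [451.8, 137.0, 247.7]
orientation: [-2.387, -2.042, -0.0]
ft_force: [-2.3, -0.1, 8.3]
width: 11.5
```

Emit:
{"method": "send_rows", "body": {
  "commands": [
    {"translation": [0, 0, 0], "twist": [0, 0, 0.1]},
    {"translation": [0, 0, 0], "twist": [0, 0, 0.2]},
    {"translation": [0, 0, 0], "twist": [0, 0, 0.3]},
    {"translation": [0, 0, 0], "twist": [0, 0, 0.4]},
    {"translation": [0, 0, 0], "twist": [0, 0, 0.5]},
    {"translation": [0, 0, 0], "twist": [0, 0, 0.6]},
    {"translation": [0, 0, 0], "twist": [0, 0, 0.7]},
    {"translation": [0, 0, 0], "twist": [0, 0, 0.8]},
    {"translation": [0, 0, 0], "twist": [0, 0, 0.9]},
    {"translation": [0, 0, 0], "twist": [0, 0, 1]}
  ]
}}

```text
t: 46.45
ee_pos: [452.3, 137.0, 247.8]
orientation: [1.804, 2.571, 0.002]
ft_force: [-0.1, -1.0, 5.2]
width: 11.9
```

Emit:
{"method": "send_rows", "body": {
  "commands": [
    {"translation": [0, 0, 0], "twist": [0, 0, 0.1]},
    {"translation": [0, 0, 0], "twist": [0, 0, 0.2]},
    {"translation": [0, 0, 0], "twist": [0, 0, 0.3]},
    {"translation": [0, 0, 0], "twist": [0, 0, 0.4]},
    {"translation": [0, 0, 0], "twist": [0, 0, 0.5]},
    {"translation": [0, 0, 0], "twist": [0, 0, 0.6]},
    {"translation": [0, 0, 0], "twist": [0, 0, 0.7]},
    {"translation": [0, 0, 0], "twist": [0, 0, 0.8]},
    {"translation": [0, 0, 0], "twist": [0, 0, 0.9]},
    {"translation": [0, 0, 0], "twist": [0, 0, 1]}
  ]
}}

```text
t: 47.45
ee_pos: [452.3, 137.0, 247.8]
orientation: [1.112, 2.937, 0.002]
ft_force: [1.2, 0.2, 5.6]
width: 11.7
```

Emit:
{"method": "send_rows", "body": {
  "commands": [
    {"translation": [0, 0, 0], "twist": [0, 0, 0.1]},
    {"translation": [0, 0, 0], "twist": [0, 0, 0.2]},
    {"translation": [0, 0, 0], "twist": [0, 0, 0.3]},
    {"translation": [0, 0, 0], "twist": [0, 0, 0.4]},
    {"translation": [0, 0, 0], "twist": [0, 0, 0.5]},
    {"translation": [0, 0, 0], "twist": [0, 0, 0.6]},
    {"translation": [0, 0, 0], "twist": [0, 0, 0.7]},
    {"translation": [0, 0, 0], "twist": [0, 0, 0.8]},
    {"translation": [0, 0, 0], "twist": [0, 0, 0.9]},
    {"translation": [0, 0, 0], "twist": [0, 0, 1]}
  ]
}}

```text
t: 48.45
ee_pos: [452.3, 137.0, 247.8]
orientation: [0.351, 3.12, 0.001]
ft_force: [-0.1, 0.4, 5.4]
width: 12.0
```

Emit:
{"method": "send_rows", "body": {
  "commands": [
    {"translation": [0, 0, 0], "twist": [0, 0, 0.1]},
    {"translation": [0, 0, 0], "twist": [0, 0, 0.14]},
    {"translation": [0, 0, 0], "twist": [0, 0, 0.14]},
    {"translation": [0, 0, 0], "twist": [0, 0, 0.14]},
    {"translation": [0, 0, 0], "twist": [0, 0, 0.14]},
    {"translation": [0, 0, 0], "twist": [0, 0, 0.14]},
    {"translation": [0, 0, 0], "twist": [0, 0, 0.14]},
    {"translation": [0, 0, 0], "twist": [0, 0, 0.14]},
    {"translation": [0, 0, 0], "twist": [0, 0, 0.14]},
    {"translation": [0, 0, 0], "twist": [0, 0, 0.14]}
  ]
}}

```text
t: 49.45
ee_pos: [452.3, 137.1, 247.8]
orientation: [0.244, 3.13, 0.001]
ft_force: [-0.1, -0.7, 5.4]
width: 12.0
```

```bash
python3 -c "
from h import *
goal(451.8,137,65,81.2)"
```

```text
tcp [452.3 137.1 247.8] tips z 65.8 jaw 81.1 q6 -1.15 w 12.0 t 49.45 F [-0.1 -0.7  5.4]
 shift/100: [-0.005 -0.001 -0.008]  twist/.5: 0.004 tilt [0.002 0.001]
```

Emit:
{"method": "send_rows", "body": {
  "commands": [
    {"translation": [0, 0, 0], "twist": [0, 0, 0]},
    {"translation": [0, 0, 0], "twist": [0, 0, 0]},
    {"translation": [0, 0, 0], "twist": [0, 0, 0]},
    {"translation": [0, 0, 0], "twist": [0, 0, 0]},
    {"translation": [0, 0, 0], "twist": [0, 0, 0]},
    {"translation": [0, 0, 0], "twist": [0, 0, 0]},
    {"translation": [0, 0, 0], "twist": [0, 0, 0]},
    {"translation": [0, 0, 0], "twist": [0, 0, 0]},
    {"translation": [0, 0, 0], "twist": [0, 0, 0]},
    {"translation": [0, 0, 0], "twist": [0, 0, 0]}
  ],
  "grip": 0
}}

```text
t: 50.45
ee_pos: [451.8, 136.9, 247.2]
orientation: [-0.244, -3.132, 0.0]
ft_force: [0.4, 0.1, -0.6]
width: 43.8
```

Emit:
{"method": "send_rows", "body": {
  "commands": [
    {"translation": [0, 0, 0.05], "twist": [0, 0, 0]},
    {"translation": [0, 0, 0.1], "twist": [0, 0, 0]},
    {"translation": [0, 0, 0.2], "twist": [0, 0, 0]},
    {"translation": [0, 0, 0.3], "twist": [0, 0, 0]},
    {"translation": [0, 0, 0.4], "twist": [0, 0, 0]},
    {"translation": [0, 0, 0.5], "twist": [0, 0, 0]},
    {"translation": [0, 0, 0.6], "twist": [0, 0, 0]},
    {"translation": [0, 0, 0.7], "twist": [0, 0, 0]},
    {"translation": [0, -0.1, 0.8], "twist": [0, 0, -0.1]},
    {"translation": [0, -0.2, 0.8], "twist": [0, 0, -0.2]}
  ]
}}

```text
t: 51.45
ee_pos: [452.1, 116.4, 328.6]
orientation: [0.406, 3.113, 0.001]
ft_force: [-0.5, 0.1, -0.3]
width: 44.2
```

Emit:
{"method": "send_rows", "body": {
  "commands": [
    {"translation": [0.01, -0.1, 0], "twist": [0, 0, -0.1]},
    {"translation": [0.03, -0.2, 0], "twist": [0, 0, -0.2]},
    {"translation": [0.04, -0.3, 0], "twist": [0, 0, -0.3]},
    {"translation": [0.06, -0.4, 0], "twist": [0, 0, -0.4]},
    {"translation": [0.07, -0.5, 0], "twist": [0, 0, -0.5]},
    {"translation": [0.09, -0.6, 0], "twist": [0, 0, -0.6]},
    {"translation": [0.1, -0.7, 0], "twist": [0, 0, -0.7]},
    {"translation": [0.12, -0.8, 0], "twist": [0, 0, -0.8]},
    {"translation": [0.13, -0.9, 0], "twist": [0, 0, -0.9]},
    {"translation": [0.15, -1, 0], "twist": [0, 0, -1]}
  ]
}}

```text
t: 52.45
ee_pos: [466.8, 16.1, 327.2]
orientation: [-1.165, -2.917, 0.0]
ft_force: [0.5, -0.4, -0.3]
width: 44.0
```

Emit:
{"method": "send_rows", "body": {
  "commands": [
    {"translation": [0.01, -0.1, 0], "twist": [0, 0, -0.1]},
    {"translation": [0.03, -0.2, 0], "twist": [0, 0, -0.2]},
    {"translation": [0.04, -0.3, 0], "twist": [0, 0, -0.3]},
    {"translation": [0.06, -0.4, 0], "twist": [0, 0, -0.4]},
    {"translation": [0.07, -0.5, 0], "twist": [0, 0, -0.5]},
    {"translation": [0.09, -0.6, 0], "twist": [0, 0, -0.6]},
    {"translation": [0.1, -0.7, 0], "twist": [0, 0, -0.7]},
    {"translation": [0.12, -0.8, 0], "twist": [0, 0, -0.8]},
    {"translation": [0.13, -0.9, 0], "twist": [0, 0, -0.9]},
    {"translation": [0.15, -1, 0], "twist": [0, 0, -1]}
  ]
}}

```text
t: 53.45
ee_pos: [481.7, -83.9, 327.1]
orientation: [-1.851, -2.538, 0.0]
ft_force: [-0.1, -0.6, 0.4]
width: 43.9
```

Emit:
{"method": "send_rows", "body": {
  "commands": [
    {"translation": [0.01, -0.1, 0], "twist": [0, 0, -0.1]},
    {"translation": [0.03, -0.2, 0], "twist": [0, 0, -0.2]},
    {"translation": [0.04, -0.3, 0], "twist": [0, 0, -0.3]},
    {"translation": [0.06, -0.4, 0], "twist": [0, 0, -0.4]},
    {"translation": [0.07, -0.5, 0], "twist": [0, 0, -0.5]},
    {"translation": [0.09, -0.6, 0], "twist": [0, 0, -0.6]},
    {"translation": [0.1, -0.7, 0], "twist": [0, 0, -0.7]},
    {"translation": [0.12, -0.8, 0], "twist": [0, 0, -0.8]},
    {"translation": [0.13, -0.9, 0], "twist": [0, 0, -0.9]},
    {"translation": [0.15, -1, 0], "twist": [0, 0, -1]}
  ]
}}

```text
t: 54.45
ee_pos: [496.6, -183.9, 327.1]
orientation: [-2.421, -2.002, 0.0]
ft_force: [-0.3, -0.6, 0.2]
width: 43.9
```

Emit:
{"method": "send_rows", "body": {
  "commands": [
    {"translation": [0.01, -0.1, 0], "twist": [0, 0, -0.1]},
    {"translation": [0.03, -0.2, 0], "twist": [0, 0, -0.2]},
    {"translation": [0.04, -0.3, 0], "twist": [0, 0, -0.3]},
    {"translation": [0.06, -0.4, 0], "twist": [0, 0, -0.4]},
    {"translation": [0.07, -0.5, 0], "twist": [0, 0, -0.5]},
    {"translation": [0.09, -0.6, 0], "twist": [0, 0, -0.6]},
    {"translation": [0.1, -0.7, 0], "twist": [0, 0, -0.7]},
    {"translation": [0.12, -0.8, 0], "twist": [0, 0, -0.8]},
    {"translation": [0.13, -0.9, 0], "twist": [0, 0, -0.9]},
    {"translation": [0.15, -1, 0], "twist": [0, 0, -1]}
  ]
}}

```text
t: 55.45
ee_pos: [511.5, -284.0, 327.1]
orientation: [-2.841, -1.34, 0.0]
ft_force: [0.3, -0.4, 0.9]
width: 43.9
```

```bash
python3 -c "
from h import *
im,K,T=snap('side','s7.png');im2,K2,T2=snap('top','t7.png')
print(blob(im,K,T,329,391,25,35))
cv2.imwrite('pics/s7c.png',np.hstack([cv2.resize(im[100:420,120:520],(500,400)),cv2.resize(im2[150:350,150:300],(300,400))])[:,:,::-1])
goal(525.4,-381.6,120,-77)"
```

```text
(array([ 527.0256958 , -379.18423462]), [30.477582931518555, 36.34232711791992], np.float32(10.668954), 447)
tcp [ 511.8 -284.4  327.1] tips z 145.1 jaw -39.4 q6 0.16 w 44.1 t 55.55 F [0.4 0.  1.2]
 shift/100: [ 0.136 -0.972 -0.251]  twist/.5: -1.312 tilt [ 0. -0.]
```

View pics/s7c.png

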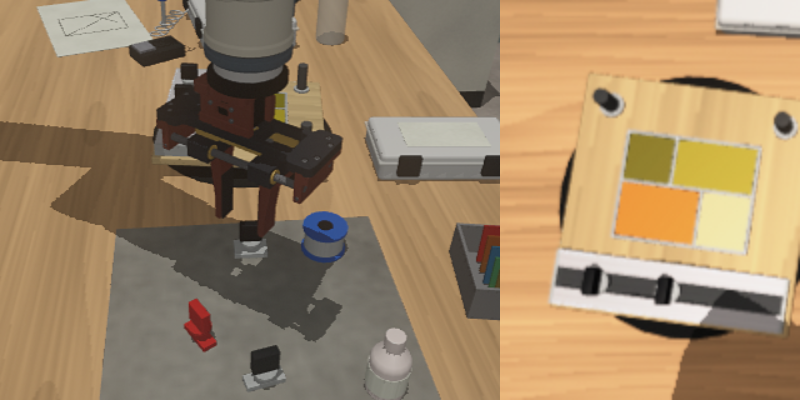

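Two studs sit across the slot and D is unmoved. I'm going to D.

Emit:
{"method": "send_rows", "body": {
  "commands": [
    {"translation": [0.01, -0.1, 0], "twist": [0, 0, -0.1]},
    {"translation": [0.03, -0.2, 0], "twist": [0, 0, -0.2]},
    {"translation": [0.04, -0.3, 0], "twist": [0, 0, -0.3]},
    {"translation": [0.06, -0.4, 0], "twist": [0, 0, -0.4]},
    {"translation": [0.07, -0.5, 0], "twist": [0, 0, -0.5]},
    {"translation": [0.09, -0.6, 0], "twist": [0, 0, -0.6]},
    {"translation": [0.1, -0.7, 0], "twist": [0, 0, -0.7]},
    {"translation": [0.12, -0.8, 0], "twist": [0, 0, -0.8]},
    {"translation": [0.13, -0.9, 0], "twist": [0, 0, -0.9]},
    {"translation": [0.135, -0.97, 0], "twist": [0, 0, -1]}
  ]
}}

```text
t: 56.55
ee_pos: [525.1, -380.4, 327.0]
orientation: [-3.084, -0.599, 0.0]
ft_force: [0.1, -0.0, 1.3]
width: 44.1
```

Emit:
{"method": "send_rows", "body": {
  "commands": [
    {"translation": [0, 0, -0.05], "twist": [0, 0, -0.1]},
    {"translation": [0, 0, -0.1], "twist": [0, 0, -0.2]},
    {"translation": [0, 0, -0.15], "twist": [0, 0, -0.31]},
    {"translation": [0, 0, -0.2], "twist": [0, 0, -0.31]},
    {"translation": [0, 0, -0.25], "twist": [0, 0, -0.31]},
    {"translation": [0, 0, -0.25], "twist": [0, 0, -0.31]},
    {"translation": [0, 0, -0.25], "twist": [0, 0, -0.31]},
    {"translation": [0, 0, -0.25], "twist": [0, 0, -0.31]},
    {"translation": [0, 0, -0.25], "twist": [0, 0, -0.31]},
    {"translation": [0, 0, -0.25], "twist": [0, 0, -0.31]}
  ]
}}

```text
t: 57.55
ee_pos: [525.3, -380.1, 302.4]
orientation: [3.12, 0.362, 0.0]
ft_force: [-0.1, 0.8, -0.7]
width: 44.1
```

Emit:
{"method": "send_rows", "body": {
  "commands": [
    {"translation": [0, 0, -0.1], "twist": [0, 0, 0]},
    {"translation": [0, 0, -0.2], "twist": [0, 0, 0]},
    {"translation": [0, 0, -0.3], "twist": [0, 0, 0]},
    {"translation": [0, 0, -0.4], "twist": [0, 0, 0]},
    {"translation": [0, 0, -0.5], "twist": [0, 0, 0]},
    {"translation": [0, 0, -0.6], "twist": [0, 0, 0]},
    {"translation": [0, 0, -0.7], "twist": [0, 0, 0]},
    {"translation": [0, 0, -0.8], "twist": [0, 0, 0]},
    {"translation": [0, 0, -0.9], "twist": [0, 0, 0]},
    {"translation": [0, 0, -0.94], "twist": [0, 0, 0]}
  ]
}}

```text
t: 58.55
ee_pos: [525.0, -379.9, 206.8]
orientation: [-3.12, -0.362, 0.002]
ft_force: [-0.0, -0.6, -0.1]
width: 43.9
```

Emit:
{"method": "send_rows", "body": {
  "commands": [
    {"translation": [0, 0, 0], "twist": [0, 0, 0]},
    {"translation": [0, 0, 0], "twist": [0, 0, 0]},
    {"translation": [0, 0, 0], "twist": [0, 0, 0]},
    {"translation": [0, 0, 0], "twist": [0, 0, 0]},
    {"translation": [0, 0, 0], "twist": [0, 0, 0]},
    {"translation": [0, 0, 0], "twist": [0, 0, 0]},
    {"translation": [0, 0, 0], "twist": [0, 0, 0]},
    {"translation": [0, 0, 0], "twist": [0, 0, 0]},
    {"translation": [0, 0, 0], "twist": [0, 0, 0]},
    {"translation": [0, 0, 0], "twist": [0, 0, 0]}
  ],
  "grip": 1
}}

```text
t: 59.55
ee_pos: [525.4, -380.2, 208.5]
orientation: [3.12, 0.362, 0.001]
ft_force: [-1.2, -0.0, 5.4]
width: 11.7
```

Emit:
{"method": "send_rows", "body": {
  "commands": [
    {"translation": [0, 0, 0.05], "twist": [0, 0, 0]},
    {"translation": [0, 0, 0.15], "twist": [0, 0, 0]},
    {"translation": [0, 0, 0.25], "twist": [0, 0, 0]},
    {"translation": [0, 0, 0.35], "twist": [0, 0, 0]},
    {"translation": [0, 0, 0.45], "twist": [0, 0, 0]},
    {"translation": [0, 0, 0.55], "twist": [0, 0, 0]},
    {"translation": [0, 0, 0.65], "twist": [0, 0, 0]},
    {"translation": [0, 0, 0.75], "twist": [0, 0, 0]},
    {"translation": [0, 0, 0.9], "twist": [0, 0, 0]},
    {"translation": [0, 0, 1], "twist": [0, 0, 0]}
  ]
}}

```text
t: 60.55
ee_pos: [525.5, -380.2, 309.8]
orientation: [3.12, 0.362, 0.001]
ft_force: [1.2, -0.4, -0.7]
width: 11.7
```

```bash
python3 -c "
from h import *
goal(439.5,58,125,-8.8)"
```

```text
tcp [ 525.5 -380.2  309.8] tips z 127.8 jaw -76.8 q6 0.7 w 11.7 t 60.55 F [ 1.2 -0.4 -0.7]
 shift/100: [-0.86   4.382 -0.028]  twist/.5: 2.373 tilt [ 0.001 -0.001]
```

Emit:
{"method": "send_rows", "body": {
  "commands": [
    {"translation": [-0.02, 0.1, 0], "twist": [0, 0, 0.06]},
    {"translation": [-0.04, 0.2, 0], "twist": [0, 0, 0.12]},
    {"translation": [-0.06, 0.3, 0], "twist": [0, 0, 0.18]},
    {"translation": [-0.08, 0.4, 0], "twist": [0, 0, 0.24]},
    {"translation": [-0.1, 0.5, 0], "twist": [0, 0, 0.3]},
    {"translation": [-0.12, 0.6, 0], "twist": [0, 0, 0.36]},
    {"translation": [-0.14, 0.7, 0], "twist": [0, 0, 0.42]},
    {"translation": [-0.16, 0.8, 0], "twist": [0, 0, 0.48]},
    {"translation": [-0.18, 0.9, 0], "twist": [0, 0, 0.54]},
    {"translation": [-0.2, 1, 0], "twist": [0, 0, 0.6]}
  ]
}}

```text
t: 61.55
ee_pos: [505.1, -279.3, 308.2]
orientation: [3.031, 0.828, 0.0]
ft_force: [-0.2, 0.1, -1.2]
width: 11.8
```

Emit:
{"method": "send_rows", "body": {
  "commands": [
    {"translation": [-0.02, 0.1, 0], "twist": [0, 0, 0.06]},
    {"translation": [-0.04, 0.2, 0], "twist": [0, 0, 0.12]},
    {"translation": [-0.06, 0.3, 0], "twist": [0, 0, 0.18]},
    {"translation": [-0.08, 0.4, 0], "twist": [0, 0, 0.24]},
    {"translation": [-0.1, 0.5, 0], "twist": [0, 0, 0.3]},
    {"translation": [-0.12, 0.6, 0], "twist": [0, 0, 0.36]},
    {"translation": [-0.14, 0.7, 0], "twist": [0, 0, 0.42]},
    {"translation": [-0.16, 0.8, 0], "twist": [0, 0, 0.48]},
    {"translation": [-0.18, 0.9, 0], "twist": [0, 0, 0.54]},
    {"translation": [-0.2, 1, 0], "twist": [0, 0, 0.6]}
  ]
}}

```text
t: 62.55
ee_pos: [485.1, -179.3, 308.2]
orientation: [-2.873, -1.271, -0.0]
ft_force: [0.2, 0.7, -1.6]
width: 12.0
```

Emit:
{"method": "send_rows", "body": {
  "commands": [
    {"translation": [-0.02, 0.1, 0], "twist": [0, 0, 0.06]},
    {"translation": [-0.04, 0.2, 0], "twist": [0, 0, 0.12]},
    {"translation": [-0.06, 0.3, 0], "twist": [0, 0, 0.18]},
    {"translation": [-0.08, 0.4, 0], "twist": [0, 0, 0.24]},
    {"translation": [-0.1, 0.5, 0], "twist": [0, 0, 0.3]},
    {"translation": [-0.12, 0.6, 0], "twist": [0, 0, 0.36]},
    {"translation": [-0.14, 0.7, 0], "twist": [0, 0, 0.42]},
    {"translation": [-0.16, 0.8, 0], "twist": [0, 0, 0.48]},
    {"translation": [-0.18, 0.9, 0], "twist": [0, 0, 0.54]},
    {"translation": [-0.2, 1, 0], "twist": [0, 0, 0.6]}
  ]
}}

```text
t: 63.55
ee_pos: [465.1, -79.3, 308.2]
orientation: [2.651, 1.687, 0.0]
ft_force: [0.1, -1.1, -2.1]
width: 11.6
```

Emit:
{"method": "send_rows", "body": {
  "commands": [
    {"translation": [-0.02, 0.1, 0], "twist": [0, 0, 0.06]},
    {"translation": [-0.04, 0.2, 0], "twist": [0, 0, 0.12]},
    {"translation": [-0.06, 0.3, 0], "twist": [0, 0, 0.18]},
    {"translation": [-0.08, 0.4, 0], "twist": [0, 0, 0.24]},
    {"translation": [-0.1, 0.5, 0], "twist": [0, 0, 0.3]},
    {"translation": [-0.12, 0.6, 0], "twist": [0, 0, 0.36]},
    {"translation": [-0.14, 0.7, 0], "twist": [0, 0, 0.42]},
    {"translation": [-0.16, 0.8, 0], "twist": [0, 0, 0.48]},
    {"translation": [-0.18, 0.9, 0], "twist": [0, 0, 0.54]},
    {"translation": [-0.2, 1, 0], "twist": [0, 0, 0.57]}
  ]
}}

```text
t: 64.55
ee_pos: [445.1, 20.7, 308.2]
orientation: [2.385, 2.045, 0.0]
ft_force: [1.2, 0.1, -1.4]
width: 11.7
```

Emit:
{"method": "send_rows", "body": {
  "commands": [
    {"translation": [-0.02, 0.1, 0], "twist": [0, 0, 0]},
    {"translation": [-0.04, 0.2, 0], "twist": [0, 0, 0]},
    {"translation": [-0.06, 0.3, 0], "twist": [0, 0, 0]},
    {"translation": [-0.06, 0.38, 0], "twist": [0, 0, 0]},
    {"translation": [-0.06, 0.38, -0.06], "twist": [0, 0, 0]},
    {"translation": [-0.06, 0.38, -0.14], "twist": [0, 0, 0]},
    {"translation": [-0.06, 0.38, -0.22], "twist": [0, 0, 0]},
    {"translation": [-0.06, 0.38, -0.3], "twist": [0, 0, 0]},
    {"translation": [-0.06, 0.38, -0.35], "twist": [0, 0, 0]},
    {"translation": [-0.06, 0.38, -0.35], "twist": [0, 0, 0]}
  ]
}}

```text
t: 65.55
ee_pos: [439.0, 57.7, 272.2]
orientation: [-2.386, -2.042, 0.002]
ft_force: [0.0, -0.3, 0.0]
width: 11.9
```

```bash
python3 -c "
from h import *
goal(439.5,58,65,-8.8)"
```

```text
tcp [439.   57.7 272.2] tips z 90.2 jaw -8.9 q6 0.26 w 11.9 t 65.55 F [ 0.  -0.3  0. ]
 shift/100: [ 0.005  0.003 -0.252]  twist/.5: 0.004 tilt [-0.002 -0.   ]
```

Emit:
{"method": "send_rows", "body": {
  "commands": [
    {"translation": [0.006, 0, 0], "twist": [0, 0, 0]},
    {"translation": [0.006, 0, -0.02], "twist": [0, 0, 0]},
    {"translation": [0.006, 0, -0.04], "twist": [0, 0, 0]},
    {"translation": [0.006, 0, -0.06], "twist": [0, 0, 0]},
    {"translation": [0.006, 0, -0.08], "twist": [0, 0, 0]},
    {"translation": [0.006, 0, -0.1], "twist": [0, 0, 0]},
    {"translation": [0.006, 0, -0.12], "twist": [0, 0, 0]},
    {"translation": [0.006, 0, -0.14], "twist": [0, 0, 0]},
    {"translation": [0.006, 0, -0.15], "twist": [0, 0, 0]},
    {"translation": [0.006, 0, -0.15], "twist": [0, 0, 0]}
  ]
}}

```text
t: 66.55
ee_pos: [439.8, 57.9, 258.0]
orientation: [-2.387, -2.043, 0.0]
ft_force: [-0.4, 0.4, -1.3]
width: 12.1
```

Emit:
{"method": "send_rows", "body": {
  "commands": [
    {"translation": [0, 0, -0.01], "twist": [0, 0, 0]},
    {"translation": [0, 0, -0.02], "twist": [0, 0, 0]},
    {"translation": [0, 0, -0.035], "twist": [0, 0, 0]},
    {"translation": [0, 0, -0.05], "twist": [0, 0, 0]},
    {"translation": [0, 0, -0.065], "twist": [0, 0, 0]},
    {"translation": [0, 0, -0.08], "twist": [0, 0, 0]},
    {"translation": [0, 0, -0.09], "twist": [0, 0, 0]},
    {"translation": [0, 0, -0.1], "twist": [0, 0, 0]},
    {"translation": [0, 0, -0.105], "twist": [0, 0, 0]},
    {"translation": [0, 0, -0.105], "twist": [0, 0, 0]}
  ]
}}

```text
t: 67.55
ee_pos: [439.9, 57.8, 248.3]
orientation: [2.386, 2.043, 0.0]
ft_force: [-3.5, -1.7, 10.4]
width: 11.9
```

Seated. Now the quarter turn.

Emit:
{"method": "send_rows", "body": {
  "commands": [
    {"translation": [0, 0, 0], "twist": [0, 0, 0.1]},
    {"translation": [0, 0, 0], "twist": [0, 0, 0.2]},
    {"translation": [0, 0, 0], "twist": [0, 0, 0.3]},
    {"translation": [0, 0, 0], "twist": [0, 0, 0.4]},
    {"translation": [0, 0, 0], "twist": [0, 0, 0.5]},
    {"translation": [0, 0, 0], "twist": [0, 0, 0.6]},
    {"translation": [0, 0, 0], "twist": [0, 0, 0.7]},
    {"translation": [0, 0, 0], "twist": [0, 0, 0.8]},
    {"translation": [0, 0, 0], "twist": [0, 0, 0.9]},
    {"translation": [0, 0, 0], "twist": [0, 0, 1]}
  ]
}}

```text
t: 68.55
ee_pos: [440.5, 57.9, 248.4]
orientation: [1.804, 2.57, 0.002]
ft_force: [-0.8, 0.5, 6.6]
width: 11.8
```

Emit:
{"method": "send_rows", "body": {
  "commands": [
    {"translation": [0, 0, 0], "twist": [0, 0, 0.1]},
    {"translation": [0, 0, 0], "twist": [0, 0, 0.2]},
    {"translation": [0, 0, 0], "twist": [0, 0, 0.3]},
    {"translation": [0, 0, 0], "twist": [0, 0, 0.4]},
    {"translation": [0, 0, 0], "twist": [0, 0, 0.5]},
    {"translation": [0, 0, 0], "twist": [0, 0, 0.6]},
    {"translation": [0, 0, 0], "twist": [0, 0, 0.7]},
    {"translation": [0, 0, 0], "twist": [0, 0, 0.8]},
    {"translation": [0, 0, 0], "twist": [0, 0, 0.9]},
    {"translation": [0, 0, 0], "twist": [0, 0, 1]}
  ]
}}

```text
t: 69.55
ee_pos: [440.5, 57.9, 248.4]
orientation: [1.112, 2.936, 0.001]
ft_force: [-0.9, -0.6, 7.2]
width: 11.7
```

Emit:
{"method": "send_rows", "body": {
  "commands": [
    {"translation": [0, 0, 0], "twist": [0, 0, 0.1]},
    {"translation": [0, 0, 0], "twist": [0, 0, 0.2]},
    {"translation": [0, 0, 0], "twist": [0, 0, 0.3]},
    {"translation": [0, 0, 0], "twist": [0, 0, 0.4]},
    {"translation": [0, 0, 0], "twist": [0, 0, 0.5]},
    {"translation": [0, 0, 0], "twist": [0, 0, 0.6]},
    {"translation": [0, 0, 0], "twist": [0, 0, 0.7]},
    {"translation": [0, 0, 0], "twist": [0, 0, 0.8]},
    {"translation": [0, 0, 0], "twist": [0, 0, 0.9]},
    {"translation": [0, 0, 0], "twist": [0, 0, 1]}
  ]
}}

```text
t: 70.55
ee_pos: [440.5, 57.9, 248.4]
orientation: [0.351, 3.12, 0.001]
ft_force: [-1.7, 0.1, 6.5]
width: 11.6
```

Emit:
{"method": "send_rows", "body": {
  "commands": [
    {"translation": [0, 0, 0], "twist": [0, 0, 0.1]},
    {"translation": [0, 0, 0], "twist": [0, 0, 0.14]},
    {"translation": [0, 0, 0], "twist": [0, 0, 0.14]},
    {"translation": [0, 0, 0], "twist": [0, 0, 0.14]},
    {"translation": [0, 0, 0], "twist": [0, 0, 0.14]},
    {"translation": [0, 0, 0], "twist": [0, 0, 0.14]},
    {"translation": [0, 0, 0], "twist": [0, 0, 0.14]},
    {"translation": [0, 0, 0], "twist": [0, 0, 0.14]},
    {"translation": [0, 0, 0], "twist": [0, 0, 0.14]},
    {"translation": [0, 0, 0], "twist": [0, 0, 0.14]}
  ]
}}

```text
t: 71.55
ee_pos: [440.5, 57.9, 248.4]
orientation: [0.244, 3.13, 0.0]
ft_force: [0.5, -0.8, 6.8]
width: 12.3
```

Emit:
{"method": "send_rows", "body": {
  "commands": [
    {"translation": [0, 0, 0], "twist": [0, 0, 0]},
    {"translation": [0, 0, 0], "twist": [0, 0, 0]},
    {"translation": [0, 0, 0], "twist": [0, 0, 0]},
    {"translation": [0, 0, 0], "twist": [0, 0, 0]},
    {"translation": [0, 0, 0], "twist": [0, 0, 0]},
    {"translation": [0, 0, 0], "twist": [0, 0, 0]},
    {"translation": [0, 0, 0], "twist": [0, 0, 0]},
    {"translation": [0, 0, 0], "twist": [0, 0, 0]},
    {"translation": [0, 0, 0], "twist": [0, 0, 0]},
    {"translation": [0, 0, 0], "twist": [0, 0, 0]}
  ],
  "grip": 0
}}

```text
t: 72.55
ee_pos: [439.9, 57.9, 247.7]
orientation: [0.245, 3.132, -0.0]
ft_force: [0.2, 0.0, -0.1]
width: 43.8
```

Emit:
{"method": "send_rows", "body": {
  "commands": [
    {"translation": [0, 0, 0.05], "twist": [0, 0, 0]},
    {"translation": [0, 0, 0.1], "twist": [0, 0, 0]},
    {"translation": [0, 0, 0.2], "twist": [0, 0, 0]},
    {"translation": [0, 0, 0.3], "twist": [0, 0, 0]},
    {"translation": [0, 0, 0.4], "twist": [0, 0, 0]},
    {"translation": [0, 0, 0.5], "twist": [0, 0, 0]},
    {"translation": [0, 0, 0.6], "twist": [0, 0, 0]},
    {"translation": [0, 0, 0.7], "twist": [0, 0, 0]},
    {"translation": [0.05, -0.1, 0.8], "twist": [0, 0, -0.1]},
    {"translation": [0.1, -0.2, 0.8], "twist": [0, 0, -0.2]}
  ]
}}

```text
t: 73.55
ee_pos: [450.7, 37.3, 329.2]
orientation: [0.406, 3.112, 0.001]
ft_force: [0.7, -0.5, 0.6]
width: 44.2
```

Emit:
{"method": "send_rows", "body": {
  "commands": [
    {"translation": [0.05, -0.1, 0], "twist": [0, 0, -0.1]},
    {"translation": [0.1, -0.2, 0], "twist": [0, 0, -0.2]},
    {"translation": [0.15, -0.3, 0], "twist": [0, 0, -0.3]},
    {"translation": [0.2, -0.4, 0], "twist": [0, 0, -0.4]},
    {"translation": [0.25, -0.5, 0], "twist": [0, 0, -0.5]},
    {"translation": [0.3, -0.6, 0], "twist": [0, 0, -0.6]},
    {"translation": [0.35, -0.7, 0], "twist": [0, 0, -0.7]},
    {"translation": [0.4, -0.8, 0], "twist": [0, 0, -0.8]},
    {"translation": [0.45, -0.9, 0], "twist": [0, 0, -0.9]},
    {"translation": [0.5, -1, 0], "twist": [0, 0, -1]}
  ]
}}

```text
t: 74.55
ee_pos: [500.2, -63.0, 327.6]
orientation: [-1.165, -2.917, 0.0]
ft_force: [-0.4, -0.3, 0.2]
width: 43.6
```

```bash
python3 -c "
from h import *
im,K,T=snap('side','s8.png');im2,K2,T2=snap('top','t8.png')
cv2.imwrite('pics/s8c.png',np.hstack([cv2.resize(im[100:340,120:420],(500,400)),cv2.resize(im2[200:400,150:300],(300,400))])[:,:,::-1])
goal(633,7.9,61.8,35.6)"
```

```text
tcp [500.5 -63.3 327.7] tips z 145.7 jaw 46.5 q6 -0.96 w 44.1 t 74.65 F [ 0.  -0.8  0.3]
 shift/100: [ 1.325  0.712 -0.839]  twist/.5: -0.381 tilt [ 0.001 -0.   ]
```

View pics/s8c.png

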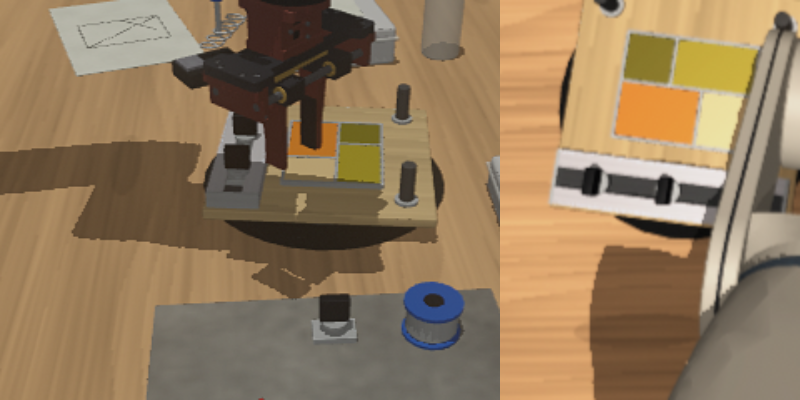

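All three are across the slot. Next I cage peg_1 again.

Emit:
{"method": "send_rows", "body": {
  "commands": [
    {"translation": [0.07, 0.04, 0], "twist": [0, 0, -0.05]},
    {"translation": [0.14, 0.08, 0], "twist": [0, 0, -0.1]},
    {"translation": [0.21, 0.12, 0], "twist": [0, 0, -0.15]},
    {"translation": [0.28, 0.16, 0], "twist": [0, 0, -0.2]},
    {"translation": [0.35, 0.2, 0], "twist": [0, 0, -0.25]},
    {"translation": [0.42, 0.24, 0], "twist": [0, 0, -0.3]},
    {"translation": [0.5, 0.28, 0], "twist": [0, 0, -0.35]},
    {"translation": [0.6, 0.33, 0], "twist": [0, 0, -0.38]},
    {"translation": [0.7, 0.38, 0], "twist": [0, 0, -0.38]},
    {"translation": [0.8, 0.43, 0], "twist": [0, 0, -0.38]}
  ]
}}

```text
t: 75.65
ee_pos: [580.6, -18.6, 327.7]
orientation: [1.43, 2.797, 0.0]
ft_force: [-0.0, -0.5, -0.5]
width: 43.8
```

Emit:
{"method": "send_rows", "body": {
  "commands": [
    {"translation": [0.1, 0.06, 0], "twist": [0, 0, 0]},
    {"translation": [0.2, 0.1, 0], "twist": [0, 0, 0]},
    {"translation": [0.3, 0.15, 0], "twist": [0, 0, 0]},
    {"translation": [0.4, 0.2, 0], "twist": [0, 0, 0]},
    {"translation": [0.5, 0.25, 0], "twist": [0, 0, 0]},
    {"translation": [0.52, 0.28, 0], "twist": [0, 0, 0]},
    {"translation": [0.52, 0.28, 0], "twist": [0, 0, 0]},
    {"translation": [0.52, 0.28, 0], "twist": [0, 0, 0]},
    {"translation": [0.52, 0.28, 0], "twist": [0, 0, 0]},
    {"translation": [0.52, 0.28, 0], "twist": [0, 0, 0]}
  ]
}}

```text
t: 76.65
ee_pos: [631.6, 8.7, 327.8]
orientation: [-1.431, -2.797, 0.0]
ft_force: [-0.3, -0.4, 0.0]
width: 44.4
```

Emit:
{"method": "send_rows", "body": {
  "commands": [
    {"translation": [0, 0, -0.1], "twist": [0, 0, 0]},
    {"translation": [0, 0, -0.2], "twist": [0, 0, 0]},
    {"translation": [0, 0, -0.3], "twist": [0, 0, 0]},
    {"translation": [0, 0, -0.4], "twist": [0, 0, 0]},
    {"translation": [0, 0, -0.5], "twist": [0, 0, 0]},
    {"translation": [0, 0, -0.6], "twist": [0, 0, 0]},
    {"translation": [0, 0, -0.7], "twist": [0, 0, 0]},
    {"translation": [0, 0, -0.8], "twist": [0, 0, 0]},
    {"translation": [0, 0, -0.84], "twist": [0, 0, 0]},
    {"translation": [0, 0, -0.84], "twist": [0, 0, 0]}
  ]
}}

```text
t: 77.65
ee_pos: [631.6, 8.9, 242.9]
orientation: [-1.43, -2.796, 0.001]
ft_force: [-0.1, 1.1, 0.8]
width: 43.7
```

```bash
python3 -c "
from h import *
for c in range(3):
    a=np.radians(-53.8)+.5*c+np.linspace(0,.5,11); p=1.41*np.c_[np.cos(a),np.sin(a)]; print((p-p[0])[1:].round(2).tolist())
goal(633,7.9,61.8,36.2)"
```

```text
[[0.06, 0.04], [0.11, 0.09], [0.16, 0.14], [0.21, 0.19], [0.26, 0.24], [0.3, 0.3], [0.34, 0.35], [0.38, 0.41], [0.41, 0.48], [0.44, 0.54]]
[[0.03, 0.06], [0.05, 0.13], [0.08, 0.2], [0.09, 0.27], [0.11, 0.33], [0.12, 0.4], [0.13, 0.47], [0.13, 0.54], [0.13, 0.61], [0.13, 0.69]]
[[-0.01, 0.07], [-0.02, 0.14], [-0.03, 0.21], [-0.05, 0.28], [-0.07, 0.35], [-0.09, 0.41], [-0.11, 0.48], [-0.14, 0.54], [-0.18, 0.6], [-0.21, 0.66]]
tcp [631.6   8.9 242.9] tips z 60.9 jaw 35.8 q6 -0.63 w 43.7 t 77.65 F [-0.1  1.1  0.8]
 shift/100: [ 0.014 -0.01   0.009]  twist/.5: 0.014 tilt [-0.001 -0.   ]
```

Emit:
{"method": "send_rows", "body": {
  "commands": [
    {"translation": [0.06, 0.04, 0], "twist": [0, 0, 0.1]},
    {"translation": [0.11, 0.09, 0], "twist": [0, 0, 0.2]},
    {"translation": [0.16, 0.14, 0], "twist": [0, 0, 0.3]},
    {"translation": [0.21, 0.19, 0], "twist": [0, 0, 0.4]},
    {"translation": [0.26, 0.24, 0], "twist": [0, 0, 0.5]},
    {"translation": [0.3, 0.3, 0], "twist": [0, 0, 0.6]},
    {"translation": [0.34, 0.35, 0], "twist": [0, 0, 0.7]},
    {"translation": [0.38, 0.41, 0], "twist": [0, 0, 0.8]},
    {"translation": [0.41, 0.48, 0], "twist": [0, 0, 0.9]},
    {"translation": [0.45, 0.54, 0], "twist": [0, 0, 1]}
  ]
}}

```text
t: 78.65
ee_pos: [676.8, 62.8, 244.1]
orientation: [-0.691, -3.064, 0.001]
ft_force: [-3.0, -1.6, 1.3]
width: 43.7
```

Emit:
{"method": "send_rows", "body": {
  "commands": [
    {"translation": [0.03, 0.06, 0], "twist": [0, 0, 0.1]},
    {"translation": [0.05, 0.13, 0], "twist": [0, 0, 0.2]},
    {"translation": [0.08, 0.2, 0], "twist": [0, 0, 0.3]},
    {"translation": [0.09, 0.27, 0], "twist": [0, 0, 0.4]},
    {"translation": [0.11, 0.33, 0], "twist": [0, 0, 0.5]},
    {"translation": [0.12, 0.4, 0], "twist": [0, 0, 0.6]},
    {"translation": [0.13, 0.47, 0], "twist": [0, 0, 0.7]},
    {"translation": [0.13, 0.54, 0], "twist": [0, 0, 0.8]},
    {"translation": [0.13, 0.61, 0], "twist": [0, 0, 0.9]},
    {"translation": [0.13, 0.68, 0], "twist": [0, 0, 1]}
  ]
}}

```text
t: 79.65
ee_pos: [690.1, 131.2, 244.3]
orientation: [-0.088, 3.139, 0.0]
ft_force: [-0.1, 0.5, 0.3]
width: 44.1
```

Emit:
{"method": "send_rows", "body": {
  "commands": [
    {"translation": [-0.01, 0.07, 0], "twist": [0, 0, 0.1]},
    {"translation": [-0.02, 0.14, 0], "twist": [0, 0, 0.2]},
    {"translation": [-0.03, 0.21, 0], "twist": [0, 0, 0.3]},
    {"translation": [-0.05, 0.28, 0], "twist": [0, 0, 0.4]},
    {"translation": [-0.07, 0.35, 0], "twist": [0, 0, 0.5]},
    {"translation": [-0.09, 0.41, 0], "twist": [0, 0, 0.6]},
    {"translation": [-0.11, 0.48, 0], "twist": [0, 0, 0.7]},
    {"translation": [-0.14, 0.54, 0], "twist": [0, 0, 0.8]},
    {"translation": [-0.18, 0.6, 0], "twist": [0, 0, 0.9]},
    {"translation": [-0.21, 0.66, 0], "twist": [0, 0, 1]}
  ]
}}

```text
t: 80.65
ee_pos: [668.9, 197.2, 244.3]
orientation: [-0.862, 3.02, 0.0]
ft_force: [-0.1, -0.0, 1.0]
width: 43.7
```

Emit:
{"method": "send_rows", "body": {
  "commands": [
    {"translation": [-0.02, 0.02, 0], "twist": [0, 0, 0.05]},
    {"translation": [-0.04, 0.05, 0], "twist": [0, 0, 0.1]},
    {"translation": [-0.06, 0.08, 0], "twist": [0, 0, 0.14]},
    {"translation": [-0.06, 0.08, 0], "twist": [0, 0, 0.14]},
    {"translation": [-0.06, 0.08, 0], "twist": [0, 0, 0.14]},
    {"translation": [-0.06, 0.08, 0], "twist": [0, 0, 0.14]},
    {"translation": [-0.06, 0.08, 0], "twist": [0, 0, 0.14]},
    {"translation": [-0.06, 0.08, 0], "twist": [0, 0, 0.14]},
    {"translation": [-0.06, 0.08, 0], "twist": [0, 0, 0.14]},
    {"translation": [-0.06, 0.08, 0], "twist": [0, 0, 0.14]}
  ]
}}

```text
t: 81.65
ee_pos: [662.9, 204.9, 243.6]
orientation: [0.965, -2.99, 0.0]
ft_force: [-0.8, 0.1, 0.2]
width: 44.0
```

Emit:
{"method": "send_rows", "body": {
  "commands": [
    {"translation": [0, 0, 0.1], "twist": [0, 0, 0]},
    {"translation": [0, 0, 0.2], "twist": [0, 0, 0]},
    {"translation": [0, 0, 0.3], "twist": [0, 0, 0]},
    {"translation": [0, 0, 0.4], "twist": [0, 0, 0]},
    {"translation": [0, 0, 0.5], "twist": [0, 0, 0]},
    {"translation": [0, 0, 0.6], "twist": [0, 0, 0]},
    {"translation": [0, 0, 0.7], "twist": [0, 0, 0]},
    {"translation": [0, 0, 0.8], "twist": [0, 0, 0]},
    {"translation": [0, 0, 0.9], "twist": [0, 0, 0]},
    {"translation": [0, 0, 1], "twist": [0, 0, 0]}
  ]
}}

```text
t: 82.65
ee_pos: [662.8, 204.9, 344.5]
orientation: [0.965, -2.99, -0.0]
ft_force: [0.5, -0.4, 0.3]
width: 44.3
```

Emit:
{"method": "send_rows", "body": {
  "commands": [
    {"translation": [0, 0.1, 0.05], "twist": [0, 0, 0]},
    {"translation": [0, 0.2, 0.1], "twist": [0, 0, 0]},
    {"translation": [0, 0.3, 0.1], "twist": [0, 0, 0]},
    {"translation": [0, 0.4, 0.1], "twist": [0, 0, 0]},
    {"translation": [0, 0.5, 0.1], "twist": [0, 0, 0]},
    {"translation": [0, 0.6, 0.1], "twist": [0, 0, 0]},
    {"translation": [0, 0.7, 0.1], "twist": [0, 0, 0]},
    {"translation": [0, 0.8, 0.1], "twist": [0, 0, 0]},
    {"translation": [0, 0.9, 0.1], "twist": [0, 0, 0]},
    {"translation": [0, 1, 0.1], "twist": [0, 0, 0]}
  ]
}}

```text
t: 83.65
ee_pos: [662.9, 305.7, 353.6]
orientation: [0.965, -2.99, 0.0]
ft_force: [-0.1, 0.8, -0.2]
width: 44.4
```

Emit:
{"method": "send_rows", "body": {
  "commands": [
    {"translation": [-0.1, 0.1, 0], "twist": [0, 0, 0]},
    {"translation": [-0.2, 0.2, 0], "twist": [0, 0, 0]},
    {"translation": [-0.3, 0.3, 0], "twist": [0, 0, 0]},
    {"translation": [-0.4, 0.4, 0], "twist": [0, 0, 0]},
    {"translation": [-0.5, 0.5, 0], "twist": [0, 0, 0]},
    {"translation": [-0.6, 0.6, 0], "twist": [0, 0, 0]},
    {"translation": [-0.7, 0.7, 0], "twist": [0, 0, 0]},
    {"translation": [-0.8, 0.8, 0], "twist": [0, 0, 0]},
    {"translation": [-0.9, 0.9, 0], "twist": [0, 0, 0]},
    {"translation": [-1, 1, 0], "twist": [0, 0, 0]}
  ]
}}

```text
t: 84.65
ee_pos: [562.0, 405.7, 353.6]
orientation: [0.965, -2.99, 0.0]
ft_force: [0.9, 1.7, -1.1]
width: 43.8
```

```bash
python3 -c "
from h import *
im,K,T=snap('side','s9.png');im2,K2,T2=snap('top','t9.png')
cv2.imwrite('pics/s9c.png',np.hstack([cv2.resize(im[100:420,120:460],(425,400)),cv2.resize(im2[160:340,150:315],(367,400))])[:,:,::-1])
goal(633,7.9,61.8,35.6)"
```

```text
tcp [561.5 406.3 353.7] tips z 171.7 jaw 125.9 q6 -1.59 w 43.8 t 84.75 F [ 0.8 -0.5  0.3]
 shift/100: [ 0.715 -3.984 -1.099]  twist/.5: 3.132 tilt [-0.  0.]
```

View pics/s9c.png

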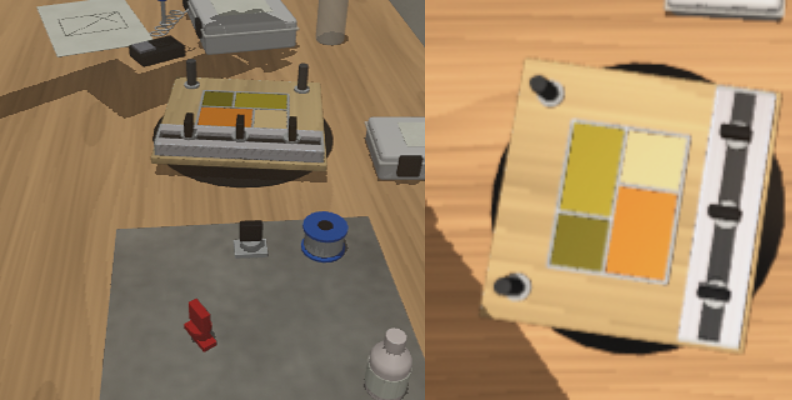

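```bash
python3 -c "
from h import *
t=np.load('top0.npz');K,T=t['K'],t['T'];im=cv2.imread('pics/t9.png')[:,:,::-1].copy()
c=np.array([549.9,121.7])
for x,y in((545,90),(512,286)):
    b=blob(im,K,T,150+(x-425)*.45,160+y*.45,12,61)[0]-c; print('peg',np.degrees(np.arctan2(b[1],b[0])),'nominal 36.2/126.2')
a=np.radians(-98.8);n=np.array([np.cos(a),np.sin(a)]);s=np.array([-n[1],n[0]])
for x,y in((735,131),(724,212),(713,292)):
    b=blob(im,K,T,150+(x-425)*.45,160+y*.45,10,75); print('bar ang',round(float(b[2]),1),'want 81.2','along/across',np.round([(b[0]-c)@s,(b[0]-c)@n],1),b[1])
cv2.imwrite('pics/t9z.png',cv2.resize(im[195:320,262:325],(378,750))[:600,:,::-1])
"
```

```text
peg 35.82812200974653 nominal 36.2/126.2
peg 126.03427447272561 nominal 36.2/126.2
bar ang 89.2 want 81.2 along/across [80.2 99.5] [15.509982109069824, 28.537036895751953]
bar ang 82.1 want 81.2 along/across [  1.2 100.1] [12.401135444641113, 29.439905166625977]
bar ang 89.2 want 81.2 along/across [-77.8 101.4] [10.685262680053711, 28.055585861206055]
```

View pics/t9z.png

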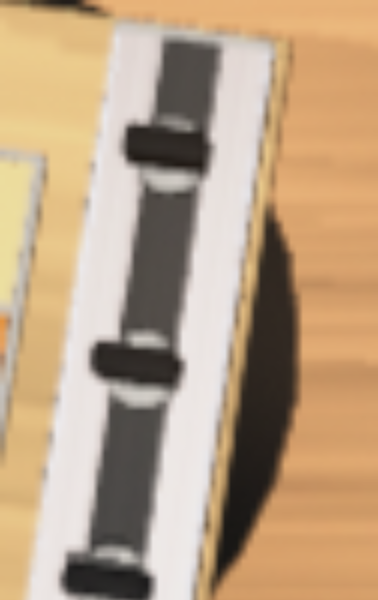

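```bash
python3 -c "
from h import *
print(ctrl.close_job())"
```

```text
the job is handed in; nothing more can be done
None
```

The job is handed in at about 85 s. The table was turned one click, three right-size studs were fitted and locked, and the table was turned one more click.

- **Studs fitted:** I found three right-size studs, first at bench x, y of about (644, −286), (424, −187) and (525, −382) mm. Each went head-first through the slot until the collar met the rail, felt as 5–10 N of contact. Each was then given a quarter turn and released, about 80 mm apart.
- **Left alone:** I did not touch the wide stud, the red lookalike, the spool or the flux. They look unmoved in the last pictures.
- **Table:** The pegs read 35.8° and 126.0° against an expected 36.2° and 126.2°, so the board sits in the second click with the rail on the robot's right.
- **One check disagreed:** The bar directions in the coarse top picture (about 2 mm per pixel) read 89°, 82° and 89° against a square value of 81.2°. I put the 8° differences on two of them down to pixel size. The gripper reading (taken for two studs) showed square within 0.2° at the end of the turn, and the enlarged picture shows all three bars lying across the slot. I did not measure those two any more finely.

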